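# Change over the shuttle tray at the key mill

### The arm

A 6-joint arm with a two-finger parallel gripper is mounted at the origin on a cart in front of the work surface, level with it; the furniture and walls round the work are solid. World frame = base frame: x ahead of the robot, y to its left, z up, the work surface at z = 0. Lengths are in m, angles in rad, forces in N, time in s.
With the tool pointing down it reaches from about 0.3 to 0.85 m from the base axis. Payload 5.4 kg.
Tool frame: the origin (TCP) lies between the finger pads; the fingertips stand 17 mm ahead of it and the grasp point (between the pads) lies 2 mm behind it; z points along the fingers, y is the line along which they close (so a half turn about z gives the same grasp; the last joint's range is limited). The gripper opens to 85 mm and grips with 20 to 120 N. Pads are 22 mm wide; open, the fingers measure 114 mm over their backs; the gripper's body (76 mm by 85 mm) begins 54 mm behind the grasp point. The pads swing forward as they close: fully open they stand 13 mm farther back than shut.
Start: joints at [-1.545, 0.158, 1.597, -0, 1.386, -0.21], TCP at [0.134, -0.559, 0.248] pointing down, gripper open.
Joint ranges: [-2.91, 2.91], [-0.94, 2.29], [0.18, 2.7], [-1.29, 4.43], [0.17, 2.64], [-3, 3]. Speed limits (rad/s): [2.57, 2.57, 3.14, 3.14, 3.14, 3.14].

### API

Orientations are given as a unit quaternion [x, y, z, w].
In Python, from workcell import get_state, grab_frame, camera_model, job_done gives the robot as it stands. The module is installed in compiled form; this text tells all that it offers.
- The arm moves only by the tool carry_out, never from a script. Its argument "motion" is a list of rows, each an object with "gripper": the finger opening in mm, from 0 to 85.4; "translation": the shift along the tool's x, y, z in units of 50 mm (1.0 is 50 mm), a list of three; "twist": the turn, a rotation vector about the tool's x, y, z in units of 5 degrees (1.0 is 5 degrees), a list of three. A call has 1 to 12 rows; each row shifts and turns the commanded pose from where the row before left it, along the tool's axes as they then stand; what a row does not reach is not made up. A row lasts 1/8 s, in which the tool goes at most 62.5 mm and 10.7 degrees, less where a joint would pass 70% of its speed; a pose out of reach is approached as far as the arm can. A call is refused whole if a number of a shift passes 1 or a number of a turn 1, either way. A call with a gripper value outside its range is refused whole. The fingers move at their own pace and stop on an object; "force" is the grip in N (left out, the last holds). Time passes only in rows, so rows that do not move let the fingers close. It gives the time, the measured TCP pose, the force, the opening and the grip force at its end, in the units of the state.
- get_state(): the state, without advancing time (a new reading comes with each control period).
- grab_frame(name): name is "scene" or "top" or "wrist"; returns the picture (480x640x3 uint8, red, green, blue); there is no depth.
- camera_model(name): a dict with "fx", "fy", "cx", "cy" (pixels), "view" (4x4, takes a point from world to camera coordinates). Camera axes: x right, y up, looking along -z (the intrinsics and any distortion apply to the point x, -y, -z); pixel columns grow to the right and rows downward; lengths in m; the calibration is good to about 2 mm. A picture is of the moment at which its call begins: read the wrist's pose just before it. camera_model takes no time and is no camera call; for the wrist camera it gives the pose at the moment of the call.
- job_done(): hands the job in; it is judged then, once.
The state is a dict: "t": time; "joint_pos": joint angles; "dq": joint speeds; "joint_efforts": joint torques, N m; "ee_pos": TCP position; "eef_rot": TCP orientation; "contact_force": force on the tool from outside, world axes, zero at the start; "torque": the same for the moment, N m; "opening": finger opening in m; "finger_force": force on a finger pad.
Only numpy, scipy, OpenCV 4.12 (cv2) and the standard library are available. Lean on these libraries where they do the work, as an engineer would, in place of code of your own. Each camera call takes 0.05 s, during which the arm holds its last target. There are 200 camera calls.

### The job

Change over the shuttle at the key mill: move whatever silver lock cylinders are still in its grey tray into the blue delivery tray, and count exactly three of the four brass cylinders from the bench into the grey tray, leaving the fourth on the bench. Then lift the black T-handle of the index plunger, twist it a quarter turn anticlockwise and let go so that it stays out by itself, slide the shuttle left to its other station in front of the mill, and twist the handle back so that the pin drops fully home in the second hole. Leave the oil can, tape roll and black padlock where they are.

Things in the scene. Friction and masses are not known exactly. Their poses are not given: they have to be found in the camera images.
- slide_base: aluminium base of the shuttle, fixed on the bench along its front edge, 82 mm wide (x) by 456 mm long (y), two guide rods and a dark steel index bar with two 10 mm holes 130 mm apart, each between two yellow marks; origin at the centre of its underside, its own y runs along the rods to the robot's left, its own x away from the robot. It does not move.
- tray_center (a point): centre of the floor of the grey shuttle tray, which is part of the sliding carriage; inner floor 88 mm (x) by 190 mm (y), walls 3 mm thick and 12 mm high above this floor, which lies 36 mm above the bench; axes as slide_base (x away from the robot, y to the left along the rods), moves with the carriage
- carriage (a joint): how far the carriage has slid from the loading station, m: 0 at the loading station (right), 0.130 at the mill station (left); end stops at -0.003 and 0.133. About 2 N moves it when the pin is out; it cannot move while the pin is in a hole. The pin finds the hole by itself when within 2 mm of it
- push_knob (a point): round black push knob, 25 mm across, on the left end of the carriage, for sliding it by hand; this point is on its axis at mid height of the grip, 13 mm below its top; the knob is 25 mm across from 7 mm below to 7 mm above this point; top 80 mm above the bench
- plunger_grip (a point): middle of the black T-handle bar of the index plunger, on the right end of the carriage: bar 46 mm long (this point's own x), 13 mm wide (own y), 18 mm high (9 mm above and below this point), top 80 mm above the bench when home; 6 mm free below it, then a steel collar 25 mm across. The point rises with the pin and turns with the handle; grip the bar across its width
- plunger_lift (a joint): how far the plunger is pulled up, m: 0 when the pin is fully home in a hole, about 0.009 when it rests held out on its collar, about 0.007 when the pin rides on the bar between holes, 0.012 at most. A spring pulls it down with 6.5 to 9.5 N
- plunger_twist (a joint): twist of the T-handle about the vertical, rad: 0 with the bar across the rods (along slide_base x), growing anticlockwise seen from above to 1.6. It can be twisted only when lifted over 0.0095 m; beyond about 0.6 it stays out on the collar when released, below about 0.35 it drops when let go
- delivery_tray: blue plastic delivery tray, 150 mm square outside, walls 3 mm thick and 18 mm high, floor 3 mm; fixed on the bench in the gap between the two machines, own x pointing away from the robot; origin at the centre of its underside. Its near half is clear above; a lever of the mill hangs 0.36 m above its far left corner
- brass1: brass-coloured lock cylinder lying on its side on the bench: 61 mm long (own y), 32 mm wide (own x, from -14 to +18 mm of the origin), 16 mm high at the sides; origin in the middle of its underside, 160 g; grip it across its width; all four brass cylinders are alike
- brass2: brass-coloured lock cylinder lying on its side on the bench: 61 mm long (own y), 32 mm wide (own x, from -14 to +18 mm of the origin), 16 mm high at the sides; origin in the middle of its underside, 160 g; grip it across its width; all four brass cylinders are alike
- brass3: brass-coloured lock cylinder lying on its side on the bench: 61 mm long (own y), 32 mm wide (own x, from -14 to +18 mm of the origin), 16 mm high at the sides; origin in the middle of its underside, 160 g; grip it across its width; all four brass cylinders are alike
- brass4: brass-coloured lock cylinder lying on its side on the bench: 61 mm long (own y), 32 mm wide (own x, from -14 to +18 mm of the origin), 16 mm high at the sides; origin in the middle of its underside, 160 g; grip it across its width; all four brass cylinders are alike
- nickel1: silver (nickel-plated) lock cylinder lying in the shuttle tray at the start (from one to three of them are there, the others are absent): 66 mm long (own y), 32 mm wide (own x, from -14 to +18 mm of the origin), 16 mm high at the sides; origin in the middle of its underside, 160 g; grip it across its width
- nickel2: silver (nickel-plated) lock cylinder lying in the shuttle tray at the start (from one to three of them are there, the others are absent): 66 mm long (own y), 32 mm wide (own x, from -14 to +18 mm of the origin), 16 mm high at the sides; origin in the middle of its underside, 160 g; grip it across its width
- nickel3: silver (nickel-plated) lock cylinder lying in the shuttle tray at the start (from one to three of them are there, the others are absent): 66 mm long (own y), 32 mm wide (own x, from -14 to +18 mm of the origin), 16 mm high at the sides; origin in the middle of its underside, 160 g; grip it across its width
- oil_can: red oil bottle, 46 mm across, 150 mm high, standing on the bench behind the brass cylinders on the left; leave it alone; origin at the centre of its underside
- tape_roll: roll of brown tape, 58 mm across, 20 mm high, lying on the bench at the far right; leave it alone; origin at the centre of its underside
- black_padlock: black padlock, 74 by 50 mm, 18 mm high, lying on the bench at the far left; leave it alone; origin at the centre of its underside
There are look-alikes about, which are no part of the job. What is shaped like the brass1 but orange or turquoise is not meant.

How it is judged:
On the way, in this order (a step that is already met when the one before it is completed fails the run):
1. with the shuttle still locked at the loading station, exactly three brass cylinders lie in the grey tray, the fourth is on the bench, and no silver cylinder is left in the grey tray (((x of brass2 in the frame of tray_center between -0.042 and 0.042 m and y of brass2 in the frame of tray_center between -0.093 and 0.093 m and z of brass2 in the frame of tray_center between -0.006 and 0.025 m and x of brass3 in the frame of tray_center between -0.042 and 0.042 m and y of brass3 in the frame of tray_center between -0.093 and 0.093 m and z of brass3 in the frame of tray_center between -0.006 and 0.025 m and x of brass4 in the frame of tray_center between -0.042 and 0.042 m and y of brass4 in the frame of tray_center between -0.093 and 0.093 m and z of brass4 in the frame of tray_center between -0.006 and 0.025 m and not (x of brass1 in the frame of tray_center between -0.042 and 0.042 m and y of brass1 in the frame of tray_center between -0.093 and 0.093 m and z of brass1 in the frame of tray_center between -0.006 and 0.025 m) and height (world z) of brass1 between -0.02 and 0.03 m) or (x of brass1 in the frame of tray_center between -0.042 and 0.042 m and y of brass1 in the frame of tray_center between -0.093 and 0.093 m and z of brass1 in the frame of tray_center between -0.006 and 0.025 m and x of brass3 in the frame of tray_center between -0.042 and 0.042 m and y of brass3 in the frame of tray_center between -0.093 and 0.093 m and z of brass3 in the frame of tray_center between -0.006 and 0.025 m and x of brass4 in the frame of tray_center between -0.042 and 0.042 m and y of brass4 in the frame of tray_center between -0.093 and 0.093 m and z of brass4 in the frame of tray_center between -0.006 and 0.025 m and not (x of brass2 in the frame of tray_center between -0.042 and 0.042 m and y of brass2 in the frame of tray_center between -0.093 and 0.093 m and z of brass2 in the frame of tray_center between -0.006 and 0.025 m) and height (world z) of brass2 between -0.02 and 0.03 m) or (x of brass1 in the frame of tray_center between -0.042 and 0.042 m and y of brass1 in the frame of tray_center between -0.093 and 0.093 m and z of brass1 in the frame of tray_center between -0.006 and 0.025 m and x of brass2 in the frame of tray_center between -0.042 and 0.042 m and y of brass2 in the frame of tray_center between -0.093 and 0.093 m and z of brass2 in the frame of tray_center between -0.006 and 0.025 m and x of brass4 in the frame of tray_center between -0.042 and 0.042 m and y of brass4 in the frame of tray_center between -0.093 and 0.093 m and z of brass4 in the frame of tray_center between -0.006 and 0.025 m and not (x of brass3 in the frame of tray_center between -0.042 and 0.042 m and y of brass3 in the frame of tray_center between -0.093 and 0.093 m and z of brass3 in the frame of tray_center between -0.006 and 0.025 m) and height (world z) of brass3 between -0.02 and 0.03 m) or (x of brass1 in the frame of tray_center between -0.042 and 0.042 m and y of brass1 in the frame of tray_center between -0.093 and 0.093 m and z of brass1 in the frame of tray_center between -0.006 and 0.025 m and x of brass2 in the frame of tray_center between -0.042 and 0.042 m and y of brass2 in the frame of tray_center between -0.093 and 0.093 m and z of brass2 in the frame of tray_center between -0.006 and 0.025 m and x of brass3 in the frame of tray_center between -0.042 and 0.042 m and y of brass3 in the frame of tray_center between -0.093 and 0.093 m and z of brass3 in the frame of tray_center between -0.006 and 0.025 m and not (x of brass4 in the frame of tray_center between -0.042 and 0.042 m and y of brass4 in the frame of tray_center between -0.093 and 0.093 m and z of brass4 in the frame of tray_center between -0.006 and 0.025 m) and height (world z) of brass4 between -0.02 and 0.03 m)) and not (x of nickel1 in the frame of tray_center between -0.042 and 0.042 m and y of nickel1 in the frame of tray_center between -0.093 and 0.093 m and z of nickel1 in the frame of tray_center between -0.006 and 0.025 m) and not (x of nickel2 in the frame of tray_center between -0.042 and 0.042 m and y of nickel2 in the frame of tray_center between -0.093 and 0.093 m and z of nickel2 in the frame of tray_center between -0.006 and 0.025 m) and not (x of nickel3 in the frame of tray_center between -0.042 and 0.042 m and y of nickel3 in the frame of tray_center between -0.093 and 0.093 m and z of nickel3 in the frame of tray_center between -0.006 and 0.025 m) and value of joint carriage below 0.004 m and value of joint plunger_lift below 0.0015 m and value of joint plunger_twist below 0.25 rad), for 0.2 s.
2. the plunger is held out by its own collar, lifted and twisted, with the gripper let go and at least 4 cm away (value of joint plunger_lift above 0.0075 m and value of joint plunger_twist above 0.5 rad and distance between the grasp point and plunger_grip above 0.04 m), for 0.2 s.
3. the shuttle is locked at the mill station: pin fully home in the second hole (value of joint carriage between 0.126 and 0.134 m and value of joint plunger_lift below 0.0015 m and value of joint plunger_twist below 0.25 rad), for 0.2 s.
At the end, for the whole second after the job is handed in: shuttle at the mill station (4 mm), pin fully home (1.5 mm), handle twisted back (0.25 rad); exactly three brass cylinders on the floor of the grey tray, the fourth on the bench; every silver cylinder at rest in the blue tray (all of step 3 and ((x of brass2 in the frame of tray_center between -0.042 and 0.042 m and y of brass2 in the frame of tray_center between -0.093 and 0.093 m and z of brass2 in the frame of tray_center between -0.006 and 0.025 m and x of brass3 in the frame of tray_center between -0.042 and 0.042 m and y of brass3 in the frame of tray_center between -0.093 and 0.093 m and z of brass3 in the frame of tray_center between -0.006 and 0.025 m and x of brass4 in the frame of tray_center between -0.042 and 0.042 m and y of brass4 in the frame of tray_center between -0.093 and 0.093 m and z of brass4 in the frame of tray_center between -0.006 and 0.025 m and not (x of brass1 in the frame of tray_center between -0.042 and 0.042 m and y of brass1 in the frame of tray_center between -0.093 and 0.093 m and z of brass1 in the frame of tray_center between -0.006 and 0.025 m) and height (world z) of brass1 between -0.02 and 0.03 m) or (x of brass1 in the frame of tray_center between -0.042 and 0.042 m and y of brass1 in the frame of tray_center between -0.093 and 0.093 m and z of brass1 in the frame of tray_center between -0.006 and 0.025 m and x of brass3 in the frame of tray_center between -0.042 and 0.042 m and y of brass3 in the frame of tray_center between -0.093 and 0.093 m and z of brass3 in the frame of tray_center between -0.006 and 0.025 m and x of brass4 in the frame of tray_center between -0.042 and 0.042 m and y of brass4 in the frame of tray_center between -0.093 and 0.093 m and z of brass4 in the frame of tray_center between -0.006 and 0.025 m and not (x of brass2 in the frame of tray_center between -0.042 and 0.042 m and y of brass2 in the frame of tray_center between -0.093 and 0.093 m and z of brass2 in the frame of tray_center between -0.006 and 0.025 m) and height (world z) of brass2 between -0.02 and 0.03 m) or (x of brass1 in the frame of tray_center between -0.042 and 0.042 m and y of brass1 in the frame of tray_center between -0.093 and 0.093 m and z of brass1 in the frame of tray_center between -0.006 and 0.025 m and x of brass2 in the frame of tray_center between -0.042 and 0.042 m and y of brass2 in the frame of tray_center between -0.093 and 0.093 m and z of brass2 in the frame of tray_center between -0.006 and 0.025 m and x of brass4 in the frame of tray_center between -0.042 and 0.042 m and y of brass4 in the frame of tray_center between -0.093 and 0.093 m and z of brass4 in the frame of tray_center between -0.006 and 0.025 m and not (x of brass3 in the frame of tray_center between -0.042 and 0.042 m and y of brass3 in the frame of tray_center between -0.093 and 0.093 m and z of brass3 in the frame of tray_center between -0.006 and 0.025 m) and height (world z) of brass3 between -0.02 and 0.03 m) or (x of brass1 in the frame of tray_center between -0.042 and 0.042 m and y of brass1 in the frame of tray_center between -0.093 and 0.093 m and z of brass1 in the frame of tray_center between -0.006 and 0.025 m and x of brass2 in the frame of tray_center between -0.042 and 0.042 m and y of brass2 in the frame of tray_center between -0.093 and 0.093 m and z of brass2 in the frame of tray_center between -0.006 and 0.025 m and x of brass3 in the frame of tray_center between -0.042 and 0.042 m and y of brass3 in the frame of tray_center between -0.093 and 0.093 m and z of brass3 in the frame of tray_center between -0.006 and 0.025 m and not (x of brass4 in the frame of tray_center between -0.042 and 0.042 m and y of brass4 in the frame of tray_center between -0.093 and 0.093 m and z of brass4 in the frame of tray_center between -0.006 and 0.025 m) and height (world z) of brass4 between -0.02 and 0.03 m)) and x of nickel1 in the frame of delivery_tray between -0.071 and 0.071 m and y of nickel1 in the frame of delivery_tray between -0.071 and 0.071 m and z of nickel1 in the frame of delivery_tray between -0.006 and 0.03 m and x of nickel2 in the frame of delivery_tray between -0.071 and 0.071 m and y of nickel2 in the frame of delivery_tray between -0.071 and 0.071 m and z of nickel2 in the frame of delivery_tray between -0.006 and 0.03 m and x of nickel3 in the frame of delivery_tray between -0.071 and 0.071 m and y of nickel3 in the frame of delivery_tray between -0.071 and 0.071 m and z of nickel3 in the frame of delivery_tray between -0.006 and 0.03 m and linear speed of each of nickel1, nickel2, nickel3 below 0.02 m/s); the robot touches nothing.
It fails at once if the oil can is pushed more than 4 cm from its place (distance of oil_can from where it was at the start of the episode above 0.04 m).
It fails at once if the tape roll is pushed more than 4 cm from its place (distance of tape_roll from where it was at the start of the episode above 0.04 m).
It fails at once if the black padlock is pushed more than 4 cm from its place (distance of black_padlock from where it was at the start of the episode above 0.04 m).
Of nickel1, nickel2, nickel3 only 1 to 3 are there at a start; the rules pass over those that are not, and their reading is None.
At some moment in a run one of brass1, brass2, brass3, brass4 may be knocked a few centimetres aside while the robot is not near it.
Once in a run the grip may slacken for a moment while it holds something.
It also fails if it takes over 210 s, if anything falls off the work surface, if the arm or the gripper's body presses on something with over 40 N, if the wrist force passes 120 N, or if a joint passes its speed limit or range.

## Working session

There is one attempt and no reset: what is moved stays moved. The work goes in short steps, Python scripts to look and compute and a tool call to move; the robot and the scene stay as the last step left them, time stands still between calls to the robot, and variables do not carry over. Pictures are saved under pics/ and viewed, at most 14 in all, crops included, and the job is handed in when it is done.

Besides the shell and the picture viewer there is one more tool, called after ">>>" in YAML: its name, and indented under it one key for each argument. carry_out: Moves the arm, as the interface text tells. Its arguments: {"type":"object","properties":{"motion":{"type":"array"},"force":{"type":"number"}},"required":["motion"]}

```bash
mkdir -p pics; cat > h.py <<'E'
import numpy as np,cv2
from workcell import get_state,grab_frame,camera_model,job_done
def save(n,f): cv2.imwrite(f'pics/{n}.png',cv2.cvtColor(f,cv2.COLOR_RGB2BGR))
def ray(m,u,v):
    V=np.array(m['view']);R=V[:3,:3];c=-R.T@V[:3,3]
    d=R.T@np.array([(u-m['cx'])/m['fx'],-(v-m['cy'])/m['fy'],-1.]);return c,d
def onz(m,u,v,z):
    c,d=ray(m,u,v);return c+d*(z-c[2])/d[2]
def proj(m,p):
    V=np.array(m['view']);q=V[:3,:3]@np.array(p)+V[:3,3];return m['cx']+m['fx']*q[0]/-q[2],m['cy']-m['fy']*q[1]/-q[2]
E
python3 - <<'E'
from h import *
s=get_state();print(s)
for n in('scene','top'):
    m=camera_model(n);print(n,{k:(np.round(v,3).tolist() if k=='view' else v) for k,v in m.items()});print(np.round(ray(m,320,240),3))
    save(n+'0',grab_frame(n))
E
```

```text
{'t': 0.0, 'joint_pos': array([-1.54508469e+00,  1.59060036e-01,  1.59825632e+00,  1.82422809e-05,
        1.38619694e+00, -2.10057382e-01]), 'dq': array([ 0.00013045,  0.0001468 ,  0.00063213,  0.00100652,  0.00091794,
       -0.00023548]), 'joint_efforts': array([ 6.13702323e-04, -3.95998085e+01, -3.31433558e+01, -1.46947791e-04,
        8.38061096e-03, -8.79405434e-06]), 'ee_pos': array([ 0.13430796, -0.55850131,  0.24729864]), 'eef_rot': array([ 9.93059404e-01,  1.17609938e-01,  9.73168005e-05, -9.55419755e-04]), 'contact_force': array([ 0.87876062, -0.06045525, -0.40197561]), 'torque': array([ 0.03478703,  0.00262653, -0.02391948]), 'finger_force': 0.0, 'opening': 0.08535615253132325}
scene {'fx': 491.0619254556866, 'fy': 491.0619254556866, 'cx': 314.0519200106755, 'cy': 237.7053748920044, 'view': [[-0.72, -0.693, 0.021, 0.434], [0.486, -0.484, 0.728, -0.274], [-0.494, 0.534, 0.686, -1.704], [0.0, 0.0, 0.0, 1.0]]}
[[-0.396  1.078  1.359]
 [ 0.483 -0.54  -0.689]]
top {'fx': 495.2362461728498, 'fy': 495.2362461728498, 'cx': 313.8336429195044, 'cy': 235.60948279225042, 'view': [[-0.004, -1.0, -0.001, 0.066], [0.974, -0.004, 0.228, -0.53], [-0.228, -0.0, 0.974, -1.498], [0.0, 0.0, 0.0, 1.0]]}
[[ 0.176  0.064  1.579]
 [ 0.219 -0.012 -0.976]]
```

View pics/top0.png

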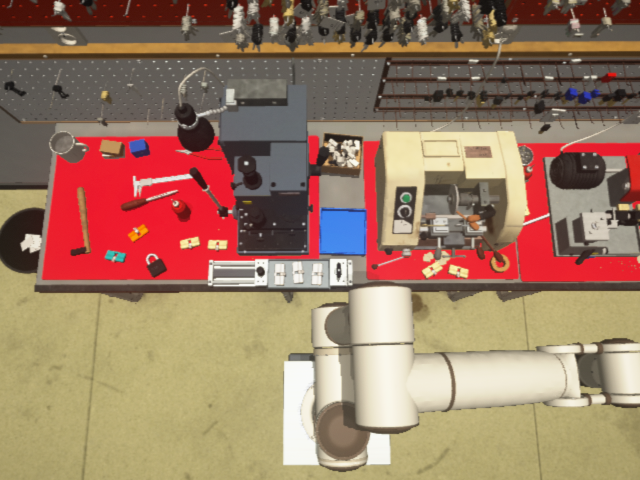

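View pics/scene0.png

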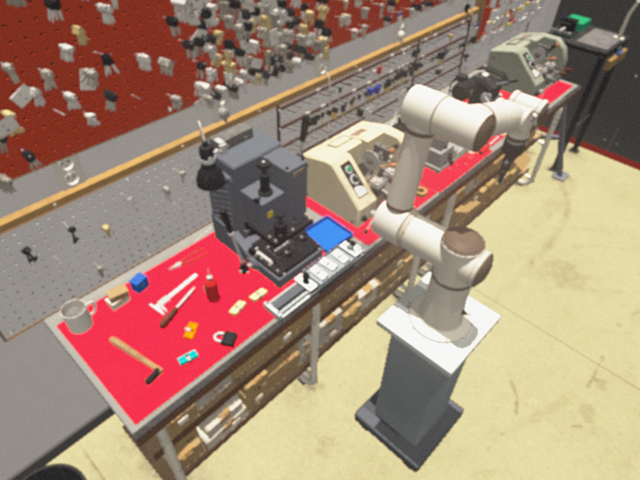

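The top view shows the robot at the bottom. Brass candidates are at (190,243), (217,245), (432,268) and (458,271). The orange (138,232) and turquoise (116,256) pieces are look-alikes. Three silver cylinders lie in the tray at about (280..318,272), the plunger is at (339,271), the push knob at (260,271) and the blue tray at (343,231). Next I'll check these in close crops and measure.

```bash
python3 - <<'E'
from h import *
f=grab_frame('top');m=camera_model('top')
a=cv2.resize(f[220:295,170:370],None,fx=4,fy=4,interpolation=cv2.INTER_CUBIC)
b=cv2.resize(f[220:290,360:540],None,fx=4,fy=4,interpolation=cv2.INTER_CUBIC)
c=np.zeros((580,800,3),np.uint8);c[:300]=a;c[300:580,:720]=b;save('crop1',c)
for n,u,v,z in [('b',190,243,.016),('b',217,245,.016),('b',432,268,.016),('b',458,271,.016),('knob',260,271,.08),('plung',339,271,.08),('blue',343,231,.018),('n',280,272,.052),('n',299,272,.052),('n',318,272,.052)]:
    print(n,np.round(onz(m,u,v,z),3))
E
```

```text
b [0.518 0.465 0.016]
b [0.511 0.377 0.016]
b [ 0.434 -0.312  0.016]
b [ 0.424 -0.395  0.016]
knob [0.416 0.229 0.08 ]
plung [ 0.415 -0.012  0.08 ]
blue [ 0.556 -0.03   0.018]
n [0.417 0.17  0.052]
n [0.417 0.111 0.052]
n [0.416 0.052 0.052]
```

View pics/crop1.png

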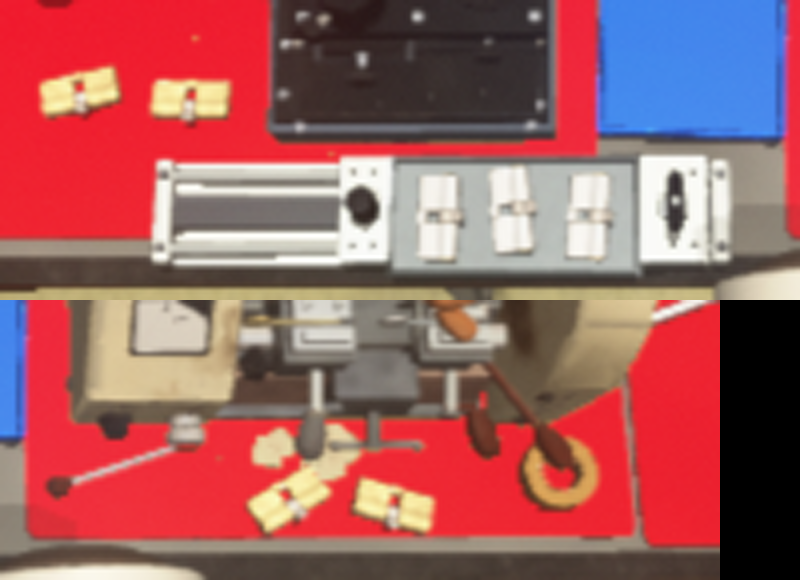

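>>> carry_out:
  motion:
    - {"gripper": 85, "translation": [0.91, -0.54, -0.29], "twist": [0, 0, 0]}
    - {"gripper": 85, "translation": [0.91, -0.54, -0.29], "twist": [0, 0, 0]}
    - {"gripper": 85, "translation": [0.91, -0.54, -0.29], "twist": [0, 0, 0]}
    - {"gripper": 85, "translation": [0.91, -0.54, -0.29], "twist": [0, 0, 0]}
    - {"gripper": 85, "translation": [0.91, -0.54, -0.29], "twist": [0, 0, 0]}
    - {"gripper": 85, "translation": [0.91, -0.54, -0.29], "twist": [0, 0, 0]}
    - {"gripper": 85, "translation": [0.91, -0.54, -0.29], "twist": [0, 0, 0]}
    - {"gripper": 85, "translation": [0, 0, 0], "twist": [0, 0, 0.9]}
    - {"gripper": 85, "translation": [0, 0, 0], "twist": [0, 0, 0.9]}
    - {"gripper": 85, "translation": [0, 0, 0], "twist": [0, 0, 0.9]}

```text
t: 1.4
ee_pos: [0.3999, -0.3005, 0.3494]
eef_rot: [1.0, -0.001, -0.0, -0.0]
contact_force: [0.3, 0.1, 0.1]
opening: 0.0852
finger_force: 0.0
```

>>> carry_out:
  motion:
    - {"gripper": 60, "translation": [-0.04, -0.91, 0], "twist": [0, 0, 0]}
    - {"gripper": 60, "translation": [-0.04, -0.91, 0], "twist": [0, 0, 0]}
    - {"gripper": 60, "translation": [-0.04, -0.91, 0], "twist": [0, 0, 0]}
    - {"gripper": 60, "translation": [-0.04, -0.91, 0], "twist": [0, 0, 0]}
    - {"gripper": 60, "translation": [-0.04, -0.91, 0], "twist": [0, 0, 0]}
    - {"gripper": 60, "translation": [-0.04, -0.91, 0], "twist": [0, 0, 0]}
    - {"gripper": 60, "translation": [-0.04, -0.91, 0], "twist": [0, 0, 0]}
    - {"gripper": 60, "translation": [-0.04, -0.91, 0], "twist": [0, 0, 0]}
    - {"gripper": 60, "translation": [-0.04, -0.91, 0], "twist": [0, 0, 0]}
    - {"gripper": 60, "translation": [0, 0, 0], "twist": [0, 0, 0]}
    - {"gripper": 60, "translation": [0, 0, 0], "twist": [0, 0, 0]}

```text
t: 2.78
ee_pos: [0.3817, 0.1082, 0.3496]
eef_rot: [1.0, 0.0, -0.0, 0.0]
contact_force: [0.2, 0.2, -0.3]
opening: 0.06
finger_force: 0.0
```

```bash
cat >> h.py <<'E'
def psi(s):
    x,y=s['eef_rot'][:2];return 2*np.arctan2(y,x)
def to(x,y,z,p=None):
    s=get_state();e=s['ee_pos'];a=psi(s);d=np.array([x,y,z])-e
    u=np.array([d[0]*np.cos(a)+d[1]*np.sin(a),d[0]*np.sin(a)-d[1]*np.cos(a),-d[2]])/.05
    print('to',(x,y,z),'units',u.round(2),'twist', None if p is None else round(np.degrees(((a-p+np.pi)%(2*np.pi))-np.pi)/5,2))
def st():
    s=get_state();print('t',round(s['t'],2),'p',s['ee_pos'].round(4),'psi',round(np.degrees(psi(s)),2),'q',s['eef_rot'].round(4),'op',round(s['opening'],4),'f',s['contact_force'].round(1),'ff',round(s['finger_force'],1))
E
python3 - <<'E'
from h import *
st();m=camera_model('wrist');f=grab_frame('wrist');save('w1',f)
print(np.round(ray(m,320,240),3),m['fx'],[k for k in m])
E
```

```text
t 2.77 p [0.3817 0.1082 0.3496] psi 0.03 q [ 1.e+00  2.e-04 -2.e-04  3.e-04] op 0.06 f [ 0.2  0.2 -0.3] ff 0.0
[[ 0.455  0.108  0.476]
 [-0.304 -0.002 -0.953]] 368.4736665290807 ['fx', 'fy', 'cx', 'cy', 'view']
```

View pics/w1.png

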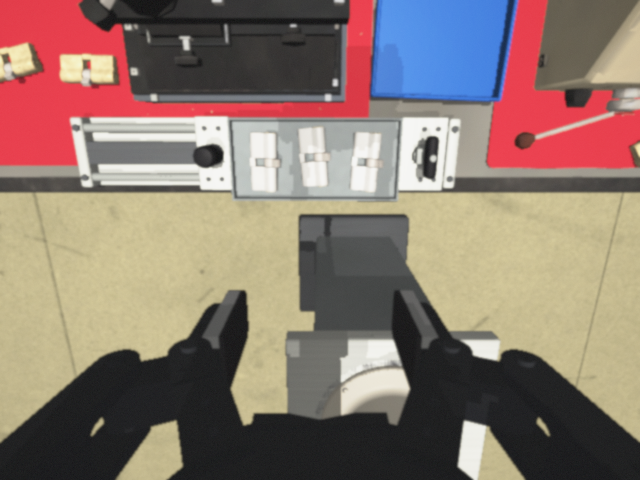

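The wrist view shows the tray at (315,160), with nickels at (265,161), (314,157) and (367,162). The knob is at (207,155), the T-handle at (430,158), and the blue tray's near edge at row 98.

```bash
cat >> h.py <<'E'
def blobs(f,m,mask,z,lo,hi):
    mask=cv2.morphologyEx(mask.astype(np.uint8),cv2.MORPH_CLOSE,np.ones((5,5)))
    o=[]
    for c in cv2.findContours(mask,cv2.RETR_EXTERNAL,cv2.CHAIN_APPROX_NONE)[0]:
        if not lo<cv2.contourArea(c)<hi: continue
        px=c[:,0,:]
        w=np.array([onz(m,u,v,z)[:2]*1000 for u,v in px],np.float32)
        (cx,cy),(a,b),an=cv2.minAreaRect(w)
        if a<b: a,b,an=b,a,an-90
        M=cv2.moments(c)
        o.append((round(cx),round(cy),round(a),round(b),round(an)));print('px',px.mean(0).round(),'c',round(cx,1),round(cy,1),'size',round(a,1),round(b,1),'long axis deg',round((an+90)%180-90,1))
    return o
def hsv(f): return [x.astype(int) for x in cv2.split(cv2.cvtColor(f,cv2.COLOR_RGB2HSV))]
E
python3 - <<'E'
from h import *
f=cv2.cvtColor(cv2.imread('pics/w1.png'),cv2.COLOR_BGR2RGB);m=camera_model('wrist');h,s,v=hsv(f)
R=np.zeros(f.shape[:2],bool);R[122:197,234:396]=1
print('nickel');blobs(f,m,(v>185)&R,.052,200,5000)
print('blue');blobs(f,m,(h>100)&(h<125)&(s>140),.018,2000,90000)
R[:]=0;R[130:190,190:240]=1
print('knob');blobs(f,m,(v<50)&R,.075,100,3000)
R[:]=0;R[130:190,412:445]=1
print('plunger');blobs(f,m,(v<50)&R,.08,100,3000)
for u,vv in [(231,121),(399,121),(396,198),(234,198)]: print('tray corner z.048',onz(m,u,vv,.048).round(4))
fs=cv2.cvtColor(cv2.imread('pics/top0.png'),cv2.COLOR_BGR2RGB);mt=camera_model('top');h,s,v=hsv(fs)
print('top blue');blobs(fs,mt,(h>100)&(h<125)&(s>140),.018,900,9000)
print('top brass');R[:]=0;R[225:285,170:480]=1;blobs(fs,mt,(h>18)&(h<32)&(s>60)&(v>150)&R,.016,60,900)
E
```

```text
nickel
px [339. 160.] c 413.0 84.5 size 93.9 77.1 long axis deg 90.0
px [262. 158.] c 415.7 171.4 size 80.2 64.2 long axis deg -0.0
blue
px [442.  48.] c 533.4 -29.3 size 152.1 103.6 long axis deg 88.2
knob
px [213. 155.] c 422.1 221.1 size 19.6 18.1 long axis deg 7.7
plunger
px [427. 156.] c 420.6 -5.5 size 38.4 5.4 long axis deg -0.9
tray corner z.048 [0.4568 0.2059 0.048 ]
tray corner z.048 [0.4568 0.0193 0.048 ]
tray corner z.048 [0.3701 0.0174 0.048 ]
tray corner z.048 [0.3701 0.2085 0.048 ]
top blue
px [343. 231.] c 556.7 -28.2 size 153.1 147.0 long axis deg -1.6
top brass
px [458. 271.] c 424.0 -394.3 size 56.9 26.5 long axis deg 73.3
px [434. 263.] c 455.3 -319.5 size 101.3 62.8 long axis deg -59.8
px [217. 244.] c 514.7 376.8 size 58.2 26.4 long axis deg 89.8
px [189. 242.] c 520.6 466.2 size 58.9 25.4 long axis deg -77.2
px [400. 235.] c 542.4 -215.4 size 125.6 66.6 long axis deg 89.8
```

```bash
python3 - <<'E'
from h import *
f=cv2.cvtColor(cv2.imread('pics/w1.png'),cv2.COLOR_BGR2RGB);m=camera_model('wrist');h,s,v=hsv(f)
print(f[160,238:400:6].tolist())
R=np.zeros(f.shape[:2],bool);R[124:196,238:392]=1
print('nickel');blobs(f,m,(f.min(2)>205)&R,.050,200,5000)
E
```

```text
[[194, 200, 196], [192, 199, 194], [236, 235, 231], [162, 161, 156], [188, 192, 189], [239, 235, 226], [210, 200, 187], [145, 144, 138], [190, 196, 192], [175, 179, 177], [159, 162, 160], [202, 198, 190], [167, 171, 166], [213, 204, 193], [221, 215, 205], [202, 197, 187], [191, 196, 193], [191, 197, 192], [193, 198, 194], [236, 236, 232], [201, 205, 201], [151, 154, 151], [233, 227, 219], [210, 200, 189], [172, 168, 160], [167, 171, 167], [189, 195, 192]]
nickel
px [365. 162.] c 411.6 56.6 size 65.1 30.3 long axis deg -3.3
px [262. 162.] c 411.5 173.9 size 67.1 28.5 long axis deg -2.1
px [313. 157.] c 416.7 115.9 size 66.3 27.7 long axis deg 6.0
```

>>> carry_out:
  motion:
    - {"gripper": 42, "translation": [0.1, 0.17, 0.76], "twist": [0, 0, 0]}
    - {"gripper": 42, "translation": [0.1, 0.17, 0.76], "twist": [0, 0, 0]}
    - {"gripper": 42, "translation": [0.1, 0.17, 0.76], "twist": [0, 0, 0]}
    - {"gripper": 42, "translation": [0.1, 0.17, 0.76], "twist": [0, 0, 0]}
    - {"gripper": 42, "translation": [0.1, 0.17, 0.76], "twist": [0, 0, 0]}
    - {"gripper": 42, "translation": [0.1, 0.18, 0.76], "twist": [0, 0, 0.66]}
    - {"gripper": 42, "translation": [0, 0, 0], "twist": [0, 0, 0]}
    - {"gripper": 42, "translation": [0, 0, 0], "twist": [0, 0, 0]}

```text
t: 3.82
ee_pos: [0.4126, 0.0565, 0.1231]
eef_rot: [1.0, -0.029, 0.001, 0.0]
contact_force: [0.7, 0.1, 0.1]
opening: 0.0423
finger_force: 0.0
```

```bash
python3 - <<'E'
from h import *
st();m=camera_model('wrist');f=grab_frame('wrist');save('w2',f)
E
```

```text
t 3.83 p [0.4126 0.0565 0.1231] psi -3.32 q [ 9.996e-01 -2.900e-02  8.000e-04  1.000e-04] op 0.0423 f [0.7 0.1 0.1] ff 0.0
```

View pics/w2.png

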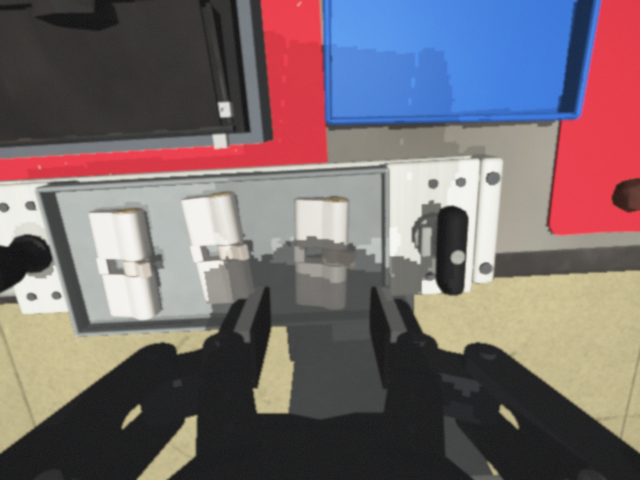

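The nickel at (321,255) is centred between the fingers, which have clear space on both sides. Now I descend and grip.

>>> carry_out:
  motion:
    - {"gripper": 42, "translation": [0, 0, 0.45], "twist": [0, 0, 0]}
    - {"gripper": 42, "translation": [0, 0, 0.45], "twist": [0, 0, 0]}
    - {"gripper": 42, "translation": [0, 0, 0.44], "twist": [0, 0, 0]}
    - {"gripper": 42, "translation": [0, 0, 0], "twist": [0, 0, 0]}
    - {"gripper": 20, "translation": [0, 0, 0], "twist": [0, 0, 0]}
    - {"gripper": 20, "translation": [0, 0, 0], "twist": [0, 0, 0]}
    - {"gripper": 20, "translation": [0, 0, 0], "twist": [0, 0, 0]}
    - {"gripper": 20, "translation": [0, 0, 0], "twist": [0, 0, 0]}
  force: 60

```text
t: 4.88
ee_pos: [0.4131, 0.057, 0.0566]
eef_rot: [1.0, -0.029, 0.001, 0.0]
contact_force: [-1.8, 1.1, 7.9]
opening: 0.029
finger_force: 60.2
```

```bash
python3 - <<'E'
from h import *
st();m=camera_model('wrist');f=cv2.cvtColor(cv2.imread('pics/w2.png'),cv2.COLOR_BGR2RGB)
E
```

```text
t 4.88 p [0.4131 0.057  0.0566] psi -3.28 q [ 9.996e-01 -2.860e-02  1.300e-03  1.000e-04] op 0.029 f [-1.8  1.1  7.9] ff 60.2
```

>>> carry_out:
  motion:
    - {"gripper": 20, "translation": [0, 0, -0.25], "twist": [0, 0, 0]}
    - {"gripper": 20, "translation": [0, 0, -0.6], "twist": [0, 0, 0]}
    - {"gripper": 20, "translation": [0, 0, -0.6], "twist": [0, 0, -0.66]}
    - {"gripper": 20, "translation": [0, 0, -0.6], "twist": [0, 0, 0]}
    - {"gripper": 20, "translation": [0.43, 0.47, 0], "twist": [0, 0, 0]}
    - {"gripper": 20, "translation": [0.43, 0.47, 0], "twist": [0, 0, 0]}
    - {"gripper": 20, "translation": [0.43, 0.47, 0], "twist": [0, 0, 0]}
    - {"gripper": 20, "translation": [0.43, 0.47, 0], "twist": [0, 0, 0]}
    - {"gripper": 20, "translation": [0.43, 0.47, 0], "twist": [0, 0, 0]}
    - {"gripper": 20, "translation": [0, 0, 0], "twist": [0, 0, 0]}
    - {"gripper": 20, "translation": [0, 0, 0], "twist": [0, 0, 0]}

```text
t: 6.25
ee_pos: [0.5188, -0.0599, 0.1576]
eef_rot: [1.0, 0.0, -0.0, -0.0]
contact_force: [-0.1, 0.2, -1.2]
opening: 0.029
finger_force: 59.8
```

```bash
python3 - <<'E'
from h import *
st();to(.5205,-.060,.0256,0);f=grab_frame('wrist');save('w3',f);m=camera_model('wrist')
h,s,v=hsv(f);blobs(f,m,(h>100)&(h<125)&(s>140),.018,2000,200000)
E
```

```text
t 6.25 p [ 0.5188 -0.0599  0.1576] psi 0.01 q [ 1.e+00  1.e-04 -2.e-04 -2.e-04] op 0.029 f [-0.1  0.2 -1.2] ff 59.8
to (0.5205, -0.06, 0.0256) units [0.03 0.   2.64] twist 0.0
px [281. 163.] c 557.4 -29.6 size 152.2 151.3 long axis deg -2.1
```

View pics/w3.png

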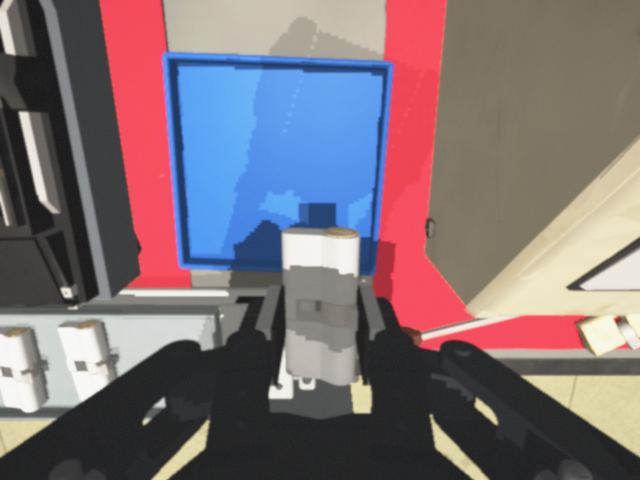

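The nickel is held level at (320,300), and the blue tray centre measures (557,-30) mm. Now I lower and release.

>>> carry_out:
  motion:
    - {"gripper": 20, "translation": [0.02, 0, 0.7], "twist": [0, 0, 0]}
    - {"gripper": 20, "translation": [0.01, 0, 0.7], "twist": [0, 0, 0]}
    - {"gripper": 20, "translation": [0, 0, 0.7], "twist": [0, 0, 0]}
    - {"gripper": 20, "translation": [0, 0, 0.52], "twist": [0, 0, 0]}
    - {"gripper": 20, "translation": [0, 0, 0], "twist": [0, 0, 0]}
    - {"gripper": 40, "translation": [0, 0, 0], "twist": [0, 0, 0]}
    - {"gripper": 40, "translation": [0, 0, 0], "twist": [0, 0, 0]}
    - {"gripper": 40, "translation": [0, 0, 0], "twist": [0, 0, 0]}
    - {"gripper": 40, "translation": [0, 0, -0.7], "twist": [0, 0, 0]}
    - {"gripper": 42, "translation": [0, 0, -0.9], "twist": [0, 0, 0]}
    - {"gripper": 42, "translation": [0, 0, -0.9], "twist": [0, 0, 0]}

```text
t: 7.68
ee_pos: [0.5207, -0.0604, 0.153]
eef_rot: [1.0, 0.0, 0.0, 0.0]
contact_force: [0.9, -0.1, -1.3]
opening: 0.0421
finger_force: 0.0
```

```bash
python3 - <<'E'
from h import *
st();to(.4165,.1155,.15,np.radians(6));to(.4165,.1155,.15,None)
E
```

```text
t 7.67 p [ 0.5207 -0.0604  0.153 ] psi 0.01 q [1.e+00 1.e-04 1.e-04 0.e+00] op 0.0421 f [ 0.9 -0.1 -1.3] ff 0.0
to (0.4165, 0.1155, 0.15) units [-2.08 -3.52  0.06] twist -1.2
to (0.4165, 0.1155, 0.15) units [-2.08 -3.52  0.06] twist None
```

>>> carry_out:
  motion:
    - {"gripper": 42, "translation": [-0.42, -0.7, 0.01], "twist": [0, 0, 0]}
    - {"gripper": 42, "translation": [-0.42, -0.7, 0.01], "twist": [0, 0, 0]}
    - {"gripper": 42, "translation": [-0.42, -0.7, 0.01], "twist": [0, 0, 0]}
    - {"gripper": 42, "translation": [-0.42, -0.7, 0.01], "twist": [0, 0, 0]}
    - {"gripper": 42, "translation": [-0.4, -0.72, 0.02], "twist": [0, 0, -0.6]}
    - {"gripper": 42, "translation": [0, 0, 0.5], "twist": [0, 0, -0.6]}
    - {"gripper": 42, "translation": [0, 0, 0], "twist": [0, 0, 0]}
    - {"gripper": 42, "translation": [0, 0, 0], "twist": [0, 0, 0]}

```text
t: 8.68
ee_pos: [0.4174, 0.1153, 0.1242]
eef_rot: [0.999, 0.052, 0.001, 0.0]
contact_force: [0.1, 0.5, 0.5]
opening: 0.0418
finger_force: 0.0
```

```bash
python3 - <<'E'
from h import *
st();to(.4165,.1155,.056,np.radians(6));f=grab_frame('wrist');save('w4',f)
E
```

```text
t 8.68 p [0.4174 0.1153 0.1242] psi 5.93 q [9.987e-01 5.170e-02 5.000e-04 0.000e+00] op 0.0418 f [0.1 0.5 0.5] ff 0.0
to (0.4165, 0.1155, 0.056) units [-0.02 -0.01  1.36] twist -0.01
```

View pics/w4.png

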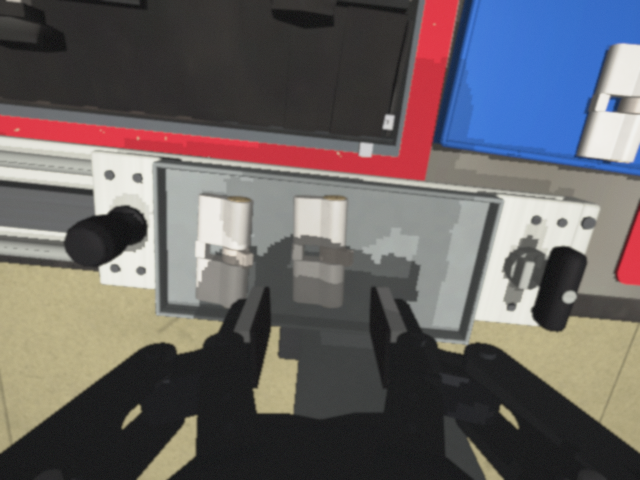

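The middle nickel at (320,252) is aligned, and the first nickel lies in the blue tray at (610,100).

>>> carry_out:
  motion:
    - {"gripper": 42, "translation": [-0.02, 0, 0.5], "twist": [0, 0, 0]}
    - {"gripper": 42, "translation": [0, 0, 0.5], "twist": [0, 0, 0]}
    - {"gripper": 42, "translation": [0, 0, 0.36], "twist": [0, 0, 0]}
    - {"gripper": 42, "translation": [0, 0, 0], "twist": [0, 0, 0]}
    - {"gripper": 20, "translation": [0, 0, 0], "twist": [0, 0, 0]}
    - {"gripper": 20, "translation": [0, 0, 0], "twist": [0, 0, 0]}
    - {"gripper": 20, "translation": [0, 0, 0], "twist": [0, 0, 0]}
    - {"gripper": 20, "translation": [0, 0, 0], "twist": [0, 0, 0]}
    - {"gripper": 20, "translation": [0, 0, -0.25], "twist": [0, 0, 0]}
    - {"gripper": 20, "translation": [0, 0, -0.6], "twist": [0, 0, 0.6]}
    - {"gripper": 20, "translation": [0, 0, -0.6], "twist": [0, 0, 0.6]}
    - {"gripper": 20, "translation": [0, 0, -0.5], "twist": [0, 0, 0]}

```text
t: 10.22
ee_pos: [0.4157, 0.1156, 0.1544]
eef_rot: [1.0, -0.0, 0.0, -0.0]
contact_force: [0.5, 0.6, -1.4]
opening: 0.0289
finger_force: 59.7
```

>>> carry_out:
  motion:
    - {"gripper": 20, "translation": [0.42, 0.46, 0], "twist": [0, 0, 0]}
    - {"gripper": 20, "translation": [0.42, 0.46, 0], "twist": [0, 0, 0]}
    - {"gripper": 20, "translation": [0.42, 0.45, 0], "twist": [0, 0, 0]}
    - {"gripper": 20, "translation": [0.42, 0.45, 0], "twist": [0, 0, 0]}
    - {"gripper": 20, "translation": [0.42, 0.45, 0], "twist": [0, 0, 0]}
    - {"gripper": 20, "translation": [0, 0, 0], "twist": [0, 0, 0]}
    - {"gripper": 20, "translation": [0, 0, 0], "twist": [0, 0, 0]}

```text
t: 11.1
ee_pos: [0.5201, 0.0025, 0.1528]
eef_rot: [1.0, 0.0, -0.0, -0.0]
contact_force: [-0.3, -0.4, -0.8]
opening: 0.029
finger_force: 59.7
```

```bash
python3 - <<'E'
from h import *
st();to(.5205,.002,.0256,0)
E
```

```text
t 11.1 p [0.5201 0.0025 0.1528] psi 0.01 q [ 1.e+00  1.e-04 -5.e-04 -3.e-04] op 0.029 f [-0.3 -0.4 -0.8] ff 59.7
to (0.5205, 0.002, 0.0256) units [0.01 0.01 2.54] twist 0.0
```

>>> carry_out:
  motion:
    - {"gripper": 20, "translation": [0.01, 0.01, 0.7], "twist": [0, 0, 0]}
    - {"gripper": 20, "translation": [0, 0, 0.7], "twist": [0, 0, 0]}
    - {"gripper": 20, "translation": [0, 0, 0.7], "twist": [0, 0, 0]}
    - {"gripper": 20, "translation": [0, 0, 0.44], "twist": [0, 0, 0]}
    - {"gripper": 20, "translation": [0, 0, 0], "twist": [0, 0, 0]}
    - {"gripper": 40, "translation": [0, 0, 0], "twist": [0, 0, 0]}
    - {"gripper": 40, "translation": [0, 0, 0], "twist": [0, 0, 0]}
    - {"gripper": 40, "translation": [0, 0, 0], "twist": [0, 0, 0]}
    - {"gripper": 40, "translation": [0, 0, -0.7], "twist": [0, 0, 0]}
    - {"gripper": 40, "translation": [0, 0, -0.9], "twist": [0, 0, 0]}
    - {"gripper": 40, "translation": [0, 0, -0.9], "twist": [0, 0, 0]}

```text
t: 12.48
ee_pos: [0.5211, 0.0015, 0.1524]
eef_rot: [1.0, 0.0, 0.0, 0.0]
contact_force: [0.8, 0.3, -0.8]
opening: 0.0399
finger_force: 0.0
```

>>> carry_out:
  motion:
    - {"gripper": 40, "translation": [-0.44, -0.68, 0], "twist": [0, 0, 0]}
    - {"gripper": 40, "translation": [-0.44, -0.68, 0], "twist": [0, 0, 0]}
    - {"gripper": 40, "translation": [-0.44, -0.68, 0], "twist": [0, 0, 0]}
    - {"gripper": 40, "translation": [-0.44, -0.68, 0], "twist": [0, 0, 0]}
    - {"gripper": 40, "translation": [-0.42, -0.67, 0], "twist": [0, 0, 0.42]}
    - {"gripper": 40, "translation": [0, 0, 0.5], "twist": [0, 0, 0]}
    - {"gripper": 40, "translation": [0, 0, 0], "twist": [0, 0, 0]}
    - {"gripper": 40, "translation": [0, 0, 0], "twist": [0, 0, 0]}

```text
t: 13.48
ee_pos: [0.4128, 0.1708, 0.1266]
eef_rot: [1.0, -0.018, 0.0, -0.0]
contact_force: [-0.4, 0.0, -0.2]
opening: 0.0398
finger_force: 0.0
```

```bash
python3 - <<'E'
from h import *
st();to(.4115,.1715,.056,np.radians(-2.1));f=grab_frame('wrist');save('w5',f);m=camera_model('wrist')
R=np.zeros(f.shape[:2],bool);R[185:275,225:400]=1
for z in(.052,):blobs(f,m,(f.min(2)>175)&R,z,300,9000)
E
```

```text
t 13.47 p [0.4128 0.1708 0.1266] psi -2.12 q [ 9.998e-01 -1.850e-02  4.000e-04 -1.000e-04] op 0.0398 f [-0.4  0.  -0.2] ff 0.0
to (0.4115, 0.1715, 0.056) units [-0.03 -0.01  1.41] twist -0.0
px [315. 219.] c 433.7 172.4 size 27.3 22.4 long axis deg 85.9
px [238. 218.] c 434.7 216.7 size 42.0 12.8 long axis deg 0.9
```

View pics/w5.png

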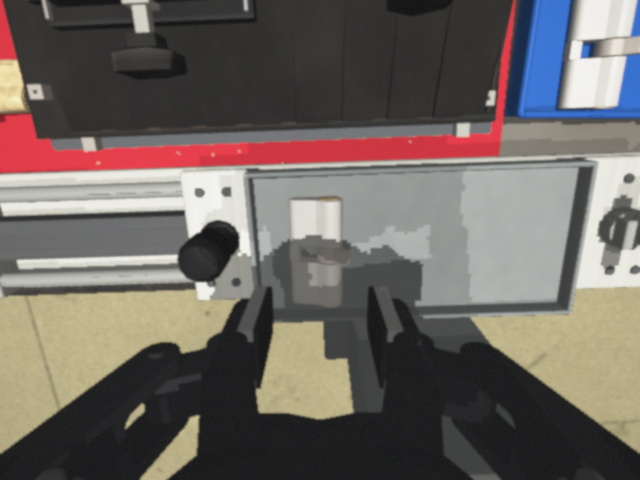

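>>> carry_out:
  motion:
    - {"gripper": 40, "translation": [-0.03, 0, 0.5], "twist": [0, 0, 0]}
    - {"gripper": 40, "translation": [0, 0, 0.5], "twist": [0, 0, 0]}
    - {"gripper": 40, "translation": [0, 0, 0.41], "twist": [0, 0, 0]}
    - {"gripper": 40, "translation": [0, 0, 0], "twist": [0, 0, 0]}
    - {"gripper": 20, "translation": [0, 0, 0], "twist": [0, 0, 0]}
    - {"gripper": 20, "translation": [0, 0, 0], "twist": [0, 0, 0]}
    - {"gripper": 20, "translation": [0, 0, 0], "twist": [0, 0, 0]}
    - {"gripper": 20, "translation": [0, 0, 0], "twist": [0, 0, 0]}
    - {"gripper": 20, "translation": [0, 0, -0.25], "twist": [0, 0, 0]}
    - {"gripper": 20, "translation": [0, 0, -0.6], "twist": [0, 0, 0]}
    - {"gripper": 20, "translation": [0, 0, -0.6], "twist": [0, 0, 0]}
    - {"gripper": 20, "translation": [0, 0, -0.6], "twist": [0, 0, 0]}

```text
t: 15.02
ee_pos: [0.4103, 0.1711, 0.159]
eef_rot: [1.0, -0.018, -0.0, -0.0]
contact_force: [0.1, -0.3, -0.8]
opening: 0.0289
finger_force: 59.7
```

>>> carry_out:
  motion:
    - {"gripper": 20, "translation": [0.19, 0.68, 0], "twist": [0, 0, 0]}
    - {"gripper": 20, "translation": [0.19, 0.68, 0], "twist": [0, 0, 0]}
    - {"gripper": 20, "translation": [0.19, 0.68, 0], "twist": [0, 0, 0]}
    - {"gripper": 20, "translation": [0.18, 0.68, 0], "twist": [0, 0, 0]}
    - {"gripper": 20, "translation": [0.18, 0.68, 0], "twist": [0, 0, 0]}
    - {"gripper": 20, "translation": [0, 0, 0], "twist": [0, 0, -1]}
    - {"gripper": 20, "translation": [0, 0, 0], "twist": [0, 0, -1]}
    - {"gripper": 20, "translation": [0, 0, 0], "twist": [0, 0, -1]}
    - {"gripper": 20, "translation": [0, 0, 0], "twist": [0, 0, -1]}
    - {"gripper": 20, "translation": [0, 0, 0], "twist": [0, 0, -1]}
    - {"gripper": 20, "translation": [0, 0, 0], "twist": [0, 0, -1]}
    - {"gripper": 20, "translation": [0, 0, 0], "twist": [0, 0, -1]}

```text
t: 16.52
ee_pos: [0.4507, -0.0003, 0.158]
eef_rot: [0.959, 0.285, -0.0, -0.0]
contact_force: [0.6, 0.4, -2.1]
opening: 0.0286
finger_force: 59.8
```

>>> carry_out:
  motion:
    - {"gripper": 20, "translation": [0, 0, 0], "twist": [0, 0, -1]}
    - {"gripper": 20, "translation": [0, 0, 0], "twist": [0, 0, -1]}
    - {"gripper": 20, "translation": [0, 0, 0], "twist": [0, 0, -1]}
    - {"gripper": 20, "translation": [0, 0, 0], "twist": [0, 0, -1]}
    - {"gripper": 20, "translation": [0, 0, 0], "twist": [0, 0, -1]}
    - {"gripper": 20, "translation": [0, 0, 0], "twist": [0, 0, -1]}
    - {"gripper": 20, "translation": [0, 0, 0], "twist": [0, 0, -1]}
    - {"gripper": 20, "translation": [0, 0, 0], "twist": [0, 0, -1]}
    - {"gripper": 20, "translation": [0, 0, 0], "twist": [0, 0, -1]}
    - {"gripper": 20, "translation": [0, 0, 0], "twist": [0, 0, -1]}
    - {"gripper": 20, "translation": [0, 0, 0], "twist": [0, 0, -1]}
    - {"gripper": 20, "translation": [0, 0, 0], "twist": [0, 0, -0.4]}

```text
t: 18.02
ee_pos: [0.4508, -0.0004, 0.158]
eef_rot: [0.707, 0.707, -0.0, -0.0]
contact_force: [-0.3, -0.7, -0.9]
opening: 0.0289
finger_force: 59.8
```

```bash
python3 - <<'E'
from h import *
st();to(.5895,-.030,.0256,np.pi/2)
E
```

```text
t 18.02 p [ 4.508e-01 -4.000e-04  1.580e-01] psi 89.97 q [ 7.073e-01  7.069e-01 -0.000e+00 -1.000e-04] op 0.0289 f [-0.3 -0.7 -0.9] ff 59.8
to (0.5895, -0.03, 0.0256) units [-0.59  2.77  2.65] twist -0.01
```

>>> carry_out:
  motion:
    - {"gripper": 20, "translation": [-0.12, 0.56, 0], "twist": [0, 0, 0]}
    - {"gripper": 20, "translation": [-0.12, 0.56, 0], "twist": [0, 0, 0]}
    - {"gripper": 20, "translation": [-0.12, 0.55, 0], "twist": [0, 0, 0]}
    - {"gripper": 20, "translation": [-0.12, 0.55, 0], "twist": [0, 0, 0]}
    - {"gripper": 20, "translation": [-0.11, 0.55, 0], "twist": [0, 0, 0]}
    - {"gripper": 20, "translation": [0, 0, 0.7], "twist": [0, 0, 0]}
    - {"gripper": 20, "translation": [0, 0, 0.7], "twist": [0, 0, 0]}
    - {"gripper": 20, "translation": [0, 0, 0.7], "twist": [0, 0, 0]}
    - {"gripper": 20, "translation": [0, 0, 0.53], "twist": [0, 0, 0]}
    - {"gripper": 20, "translation": [0, 0, 0], "twist": [0, 0, 0]}

```text
t: 19.27
ee_pos: [0.588, -0.0298, 0.0247]
eef_rot: [0.708, 0.706, -0.001, -0.002]
contact_force: [-0.6, 0.2, -0.2]
opening: 0.0286
finger_force: 62.9
```

>>> carry_out:
  motion:
    - {"gripper": 40, "translation": [0, 0, 0], "twist": [0, 0, 0]}
    - {"gripper": 40, "translation": [0, 0, 0], "twist": [0, 0, 0]}
    - {"gripper": 40, "translation": [0, 0, 0], "twist": [0, 0, 0]}
    - {"gripper": 40, "translation": [0, 0, -0.6], "twist": [0, 0, 0]}
    - {"gripper": 40, "translation": [0, 0, -0.9], "twist": [0, 0, 0]}
    - {"gripper": 50, "translation": [0, -0.6, -0.9], "twist": [0, 0, 0]}
    - {"gripper": 50, "translation": [0, -0.9, -0.6], "twist": [0, 0, 0]}
    - {"gripper": 50, "translation": [0, -0.9, -0.6], "twist": [0, 0, 0]}
    - {"gripper": 50, "translation": [0, 0, 0], "twist": [0, 0, 0]}

```text
t: 20.4
ee_pos: [0.4692, -0.0303, 0.2095]
eef_rot: [0.708, 0.706, 0.001, 0.003]
contact_force: [0.2, 0.1, -0.2]
opening: 0.0501
finger_force: 0.0
```

```bash
python3 - <<'E'
from h import *
st()
mt=camera_model('top');fs=grab_frame('top');h,s,v=hsv(fs)
R=np.zeros(fs.shape[:2],bool);R[225:285,170:480]=1;blobs(fs,mt,(h>18)&(h<32)&(s>60)&(v>150)&R,.014,60,900)
save('top2',fs)
c=cv2.resize(fs[200:300,170:490],None,fx=2.5,fy=2.5,interpolation=cv2.INTER_CUBIC);save('top2c',c)
to(.45,-.30,.30,np.pi/2);to(.49,.38,.30,np.pi/2)
E
```

```text
t 20.4 p [ 0.4692 -0.0303  0.2095] psi 89.88 q [0.7078 0.7064 0.0014 0.0028] op 0.0501 f [ 0.2  0.1 -0.2] ff 0.0
px [458. 271.] c 424.1 -394.8 size 56.9 27.0 long axis deg 73.3
px [434. 263.] c 455.5 -319.5 size 100.4 62.9 long axis deg -59.8
px [228. 248.] c 500.4 341.3 size 53.9 26.2 long axis deg -81.9
px [189. 242.] c 521.1 466.7 size 58.9 25.5 long axis deg -77.2
px [401. 235.] c 542.8 -215.7 size 125.8 66.7 long axis deg 89.8
to (0.45, -0.3, 0.3) units [-5.4  -0.38 -1.84] twist -0.02
to (0.49, 0.38, 0.3) units [ 8.21  0.39 -1.84] twist -0.02
```

View pics/top2c.png

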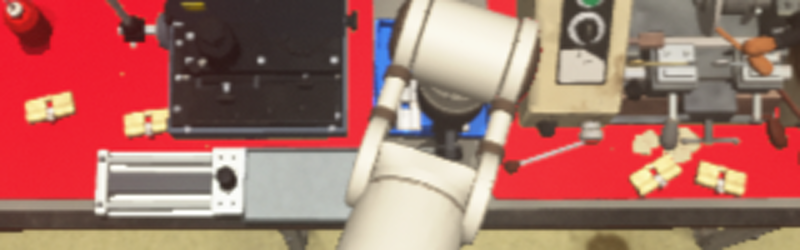

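The second left brass has been knocked to (0.500, 0.341), against the mill base. I'll take the two right ones and the far-left one, and leave the knocked one on the bench. Next I look at the right pair from close by.

>>> carry_out:
  motion:
    - {"gripper": 50, "translation": [0, -0.69, -0.7], "twist": [0, 0, 0]}
    - {"gripper": 50, "translation": [-0.5, -0.69, -0.7], "twist": [0, 0, 0]}
    - {"gripper": 50, "translation": [-0.9, 0, 0], "twist": [0, 0, 0]}
    - {"gripper": 50, "translation": [-0.9, 0, 0], "twist": [0, 0, 0]}
    - {"gripper": 50, "translation": [-0.9, 0, 0], "twist": [0, 0, 0]}
    - {"gripper": 50, "translation": [-0.9, 0, 0], "twist": [0, 0, 0]}
    - {"gripper": 50, "translation": [-0.9, 0, 0], "twist": [0, 0, 0]}
    - {"gripper": 50, "translation": [-0.9, 0, 0], "twist": [0, 0, 0]}
    - {"gripper": 50, "translation": [-0.9, 0, 0], "twist": [0, 0, 0]}
    - {"gripper": 50, "translation": [0, 0, 0], "twist": [0, 0, 0]}
    - {"gripper": 50, "translation": [0, 0, 0], "twist": [0, 0, 0]}

```text
t: 21.82
ee_pos: [0.4002, -0.3696, 0.2751]
eef_rot: [0.708, 0.707, 0.0, -0.001]
contact_force: [1.0, 0.5, -0.5]
opening: 0.0501
finger_force: 0.0
```

```bash
python3 - <<'E'
from h import *
st();m=camera_model('wrist');f=grab_frame('wrist');save('w6',f);h,s,v=hsv(f)
blobs(f,m,(h>18)&(h<32)&(s>60)&(v>150),.014,300,9000)
E
```

```text
t 21.82 p [ 0.4002 -0.3696  0.2751] psi 89.91 q [ 7.076e-01  7.066e-01  4.000e-04 -1.100e-03] op 0.0501 f [ 1.   0.5 -0.5] ff 0.0
px [475. 444.] c 602.2 -703.7 size 106.2 25.6 long axis deg -53.7
px [165. 454.] c 195.2 -723.0 size 137.8 50.7 long axis deg 53.9
px [357. 327.] c 442.5 -528.7 size 54.6 34.2 long axis deg 59.9
px [549.  39.] c 614.1 -217.9 size 55.1 21.8 long axis deg 8.6
px [499.  34.] c 562.2 -218.0 size 56.4 37.9 long axis deg 43.7
```

View pics/w6.png

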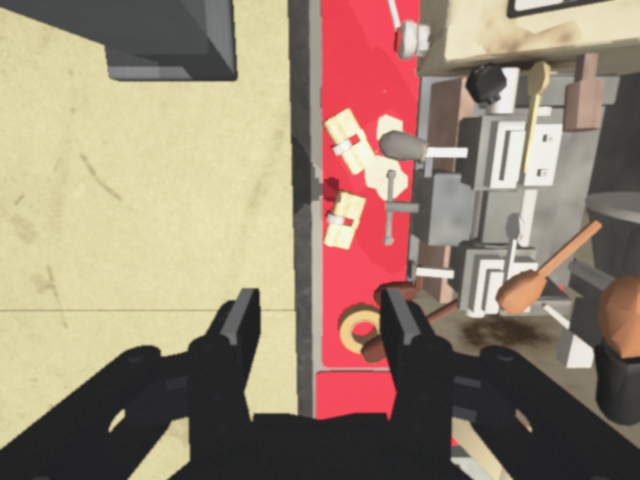

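```bash
python3 - <<'E'
from h import *
m=camera_model('wrist');f=cv2.cvtColor(cv2.imread('pics/w6.png'),cv2.COLOR_BGR2RGB);h,s,v=hsv(f);mt=camera_model('top')
def tri(a,b):
    c1,d1=ray(mt,*a);c2,d2=ray(m,*b);k=np.linalg.lstsq(np.c_[d1,-d2],c2-c1,rcond=None)[0]
    p,q=c1+k[0]*d1,c2+k[1]*d2;return ((p+q)/2).round(3),np.linalg.norm(p-q).round(4)
print('ball',tri((437.8,252.5),(403,146)));print('Tbar',tri((453.7,255),(390,205)))
print('Tbar ends',tri((443.8,256.2),(390,172)),tri((465.5,256.2),(390,242)))
print('rod ball',tri((406.5,252.5),(413,39)))
for p in((350,140),(345,220)): print(f[p[1]-3:p[1]+4:3,p[0]-6:p[0]+7:6].tolist())
R=np.zeros(f.shape[:2],bool);R[100:255,322:378]=1
blobs(f,m,(h>20)&(h<34)&(s>45)&(v>150)&R,.014,200,9000)
R[:]=0
E
```

```text
ball (array([ 0.467, -0.313,  0.099]), np.float64(0.002))
Tbar (array([ 0.459, -0.361,  0.097]), np.float64(0.0018))
Tbar ends (array([ 0.46 , -0.336,  0.079]), np.float64(0.0002)) (array([ 0.455, -0.39 ,  0.113]), np.float64(0.0048))
rod ball (array([ 0.478, -0.226,  0.053]), np.float64(0.0013))
[[[243, 232, 184], [244, 135, 118], [238, 80, 88]], [[234, 223, 196], [238, 119, 121], [243, 77, 91]], [[247, 247, 245], [227, 196, 185], [218, 166, 129]]]
[[[238, 232, 223], [229, 165, 140], [247, 240, 200]], [[242, 239, 232], [241, 98, 105], [202, 96, 86]], [[243, 240, 232], [232, 93, 92], [181, 115, 94]]]
px [350. 213.] c 428.7 -387.0 size 39.0 27.3 long axis deg 73.3
px [351. 132.] c 430.3 -310.9 size 57.6 28.0 long axis deg -55.9
```

The levers over the right pair hang at z≈0.1 m and x≈0.455, so the gripper's body would hit them. Before choosing, I'll look at the left pair.

>>> carry_out:
  motion:
    - {"gripper": 50, "translation": [0.91, 0, 0], "twist": [0, 0, 0]}
    - {"gripper": 50, "translation": [0.91, 0, 0], "twist": [0, 0, 0]}
    - {"gripper": 50, "translation": [0.91, 0, 0], "twist": [0, 0, 0]}
    - {"gripper": 50, "translation": [0.91, 0, 0], "twist": [0, 0, 0]}
    - {"gripper": 50, "translation": [0.91, 0, 0], "twist": [0, 0, 0]}
    - {"gripper": 50, "translation": [0.91, 0, 0], "twist": [0, 0, 0]}
    - {"gripper": 50, "translation": [0.91, 0, 0], "twist": [0, 0, 0]}
    - {"gripper": 50, "translation": [0.91, 0, 0], "twist": [0, 0, 0]}
    - {"gripper": 50, "translation": [0.91, 0, 0], "twist": [0, 0, 0]}
    - {"gripper": 50, "translation": [0.91, 0, 0], "twist": [0, 0, 0]}
    - {"gripper": 50, "translation": [0.91, 0, 0], "twist": [0, 0, 0]}
    - {"gripper": 50, "translation": [0.91, 0, 0], "twist": [0, 0, 0]}

```text
t: 23.38
ee_pos: [0.3998, 0.1784, 0.2764]
eef_rot: [0.707, 0.707, 0.0, 0.0]
contact_force: [0.0, -0.2, -0.2]
opening: 0.0501
finger_force: 0.0
```

>>> carry_out:
  motion:
    - {"gripper": 50, "translation": [0.91, 0, 0], "twist": [0, 0, 0]}
    - {"gripper": 50, "translation": [0.91, 0, 0], "twist": [0, 0, 0]}
    - {"gripper": 50, "translation": [0.91, 0, 0], "twist": [0, 0, 0]}
    - {"gripper": 50, "translation": [0.91, 0, 0], "twist": [0, 0, 0]}
    - {"gripper": 50, "translation": [0.8, 0, 0], "twist": [0, 0, 0]}
    - {"gripper": 50, "translation": [0, 0.8, 0], "twist": [0, 0, 0]}
    - {"gripper": 50, "translation": [0, 0, 0], "twist": [0, 0, 0]}
    - {"gripper": 50, "translation": [0, 0, 0], "twist": [0, 0, 0]}

```text
t: 24.38
ee_pos: [0.4401, 0.3982, 0.2761]
eef_rot: [0.707, 0.707, -0.0, -0.0]
contact_force: [0.5, -0.5, 0.6]
opening: 0.0501
finger_force: 0.0
```

```bash
python3 - <<'E'
from h import *
st();m=camera_model('wrist');f=grab_frame('wrist');save('w7',f);h,s,v=hsv(f)
blobs(f,m,(h>18)&(h<32)&(s>60)&(v>150),.014,300,9000)
E
```

```text
t 24.38 p [0.4401 0.3982 0.2761] psi 89.95 q [ 7.074e-01  7.068e-01 -3.000e-04 -3.000e-04] op 0.0501 f [ 0.5 -0.5  0.6] ff 0.0
px [165. 454.] c 235.1 43.0 size 137.7 51.0 long axis deg 53.9
```

View pics/w7.png

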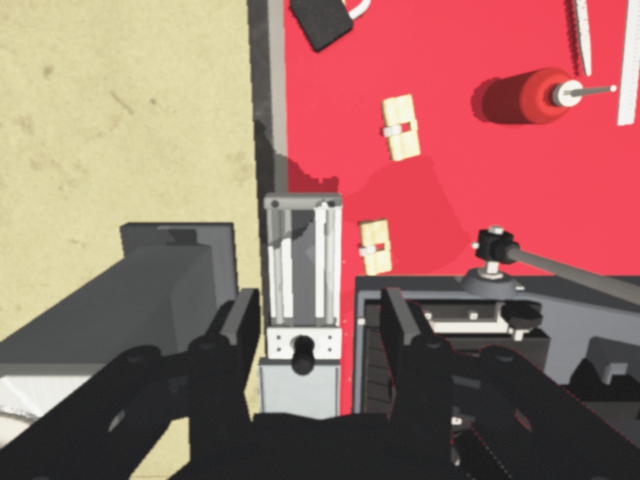

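The left pair is fully visible: the knocked brass at (375,247) and the other at (401,128). Both are clear of the mill base (row 278), so I take both.

```bash
python3 - <<'E'
from h import *
f=cv2.cvtColor(cv2.imread('pics/w7.png'),cv2.COLOR_BGR2RGB);m=camera_model('wrist')
R=np.zeros(f.shape[:2],bool);R[80:274,346:440]=1
o=blobs(f,m,(f[...,1]>150)&R,.012,300,9000)
for p in [(357,278),(470,280)]: print('mill edge',[onz(m,*p,z).round(3) for z in (0,.03,.06)])
to(.498,.338,.12)
E
```

```text
px [376. 247.] c 499.8 338.2 size 61.6 35.2 long axis deg -79.8
px [401. 127.] c 520.7 466.9 size 62.9 34.3 long axis deg -79.3
mill edge [array([0.483, 0.296, 0.   ]), array([0.479, 0.309, 0.03 ]), array([0.476, 0.323, 0.06 ])]
mill edge [array([0.617, 0.294, 0.   ]), array([0.604, 0.307, 0.03 ]), array([0.59, 0.32, 0.06])]
to (0.498, 0.338, 0.12) units [-1.2   1.16  3.13] twist None
```

```bash
python3 - <<'E'
from h import *
m=camera_model('wrist');mt=camera_model('top')
def tri(a,b):
    c1,d1=ray(mt,*a);c2,d2=ray(m,*b);k=np.linalg.lstsq(np.c_[d1,-d2],c2-c1,rcond=None)[0]
    p,q=c1+k[0]*d1,c2+k[1]*d2;return ((p+q)/2).round(3),np.linalg.norm(p-q).round(4)
f=cv2.cvtColor(cv2.imread('pics/top2.png'),cv2.COLOR_BGR2RGB)
print('corner',tri((238,253.2),(357,278)))
print('knob',tri((170+133/2.5,200+28/2.5),(494,243)))
E
```

```text
corner (array([0.481, 0.307, 0.025]), np.float64(0.0024))
knob (array([0.616, 0.355, 0.047]), np.float64(0.0001))
```

>>> carry_out:
  motion:
    - {"gripper": 46, "translation": [-0.18, 0.2, 0.59], "twist": [0, 0, 0]}
    - {"gripper": 46, "translation": [-0.18, 0.2, 0.59], "twist": [0, 0, 0]}
    - {"gripper": 46, "translation": [-0.18, 0.2, 0.59], "twist": [0, 0, 0]}
    - {"gripper": 46, "translation": [-0.18, 0.2, 0.59], "twist": [0, 0, 0]}
    - {"gripper": 46, "translation": [-0.18, 0.19, 0.58], "twist": [0, 0, 0]}
    - {"gripper": 46, "translation": [-0.2, 0.19, 0.58], "twist": [0, 0, 0]}
    - {"gripper": 46, "translation": [0, 0, 0], "twist": [0, 0, -1]}
    - {"gripper": 46, "translation": [0, 0, 0], "twist": [0, 0, -1]}
    - {"gripper": 46, "translation": [0, 0, 0], "twist": [0, 0, 0]}

```text
t: 25.55
ee_pos: [0.4995, 0.343, 0.1007]
eef_rot: [0.644, 0.765, 0.0, -0.0]
contact_force: [-0.0, -0.1, 0.7]
opening: 0.0462
finger_force: 0.0
```

```bash
python3 - <<'E'
from h import *
st();to(.499,.343,.0205,np.radians(100));m=camera_model('wrist');f=grab_frame('wrist');save('w8',f)
R=np.zeros(f.shape[:2],bool);R[150:290,240:420]=1
blobs(f,m,(f[...,1]>120)&R,.014,800,20000)
E
```

```text
t 25.55 p [0.4995 0.343  0.1007] psi 99.87 q [ 6.436e-01  7.653e-01  2.000e-04 -0.000e+00] op 0.0462 f [-0.  -0.1  0.7] ff 0.0
to (0.499, 0.343, 0.0205) units [ 0.   -0.01  1.6 ] twist -0.03
px [323. 248.] c 499.0 343.5 size 54.4 34.7 long axis deg -81.0
px [253. 215.] c 457.0 352.4 size 87.3 17.8 long axis deg -83.7
```

>>> carry_out:
  motion:
    - {"gripper": 46, "translation": [0, 0, 0.6], "twist": [0, 0, 0]}
    - {"gripper": 46, "translation": [0, 0, 0.6], "twist": [0, 0, 0]}
    - {"gripper": 46, "translation": [0, 0, 0.4], "twist": [0, 0, 0]}
    - {"gripper": 46, "translation": [0, 0, 0], "twist": [0, 0, 0]}
    - {"gripper": 20, "translation": [0, 0, 0], "twist": [0, 0, 0]}
    - {"gripper": 20, "translation": [0, 0, 0], "twist": [0, 0, 0]}
    - {"gripper": 20, "translation": [0, 0, 0], "twist": [0, 0, 0]}
    - {"gripper": 20, "translation": [0, 0, 0], "twist": [0, 0, 0]}
    - {"gripper": 20, "translation": [0, 0, -0.3], "twist": [0, 0, 0]}
    - {"gripper": 20, "translation": [0, 0, -0.8], "twist": [0, 0, 0]}
    - {"gripper": 20, "translation": [0, 0, -0.8], "twist": [0, 0, 0]}
    - {"gripper": 20, "translation": [0, 0, -0.8], "twist": [0, 0, 0]}

```text
t: 27.1
ee_pos: [0.4994, 0.3425, 0.1563]
eef_rot: [0.643, 0.766, -0.001, -0.0]
contact_force: [0.5, -0.6, -2.2]
opening: 0.0284
finger_force: 61.2
```

>>> carry_out:
  motion:
    - {"gripper": 20, "translation": [-0.18, -0.61, 0], "twist": [0, 0, 0]}
    - {"gripper": 20, "translation": [-0.18, -0.61, 0], "twist": [0, 0, 0]}
    - {"gripper": 20, "translation": [-0.18, -0.61, 0], "twist": [0, 0, 0]}
    - {"gripper": 20, "translation": [0, 0, 0], "twist": [0, 0, 1]}
    - {"gripper": 20, "translation": [0, 0, 0], "twist": [0, 0, 1]}
    - {"gripper": 20, "translation": [0, 0, 0], "twist": [0, 0, 1]}
    - {"gripper": 20, "translation": [0, 0, 0], "twist": [0, 0, 1]}
    - {"gripper": 20, "translation": [0, 0, 0], "twist": [0, 0, 1]}
    - {"gripper": 20, "translation": [0, 0, 0], "twist": [0, 0, 1]}
    - {"gripper": 20, "translation": [0, 0, 0], "twist": [0, 0, 1]}
    - {"gripper": 20, "translation": [0, 0, 0], "twist": [0, 0, 1]}

```text
t: 28.48
ee_pos: [0.414, 0.3001, 0.1551]
eef_rot: [0.867, 0.498, -0.001, 0.0]
contact_force: [-0.6, 0.4, -0.8]
opening: 0.0287
finger_force: 61.2
```

>>> carry_out:
  motion:
    - {"gripper": 20, "translation": [0, 0, 0], "twist": [0, 0, 1]}
    - {"gripper": 20, "translation": [0, 0, 0], "twist": [0, 0, 1]}
    - {"gripper": 20, "translation": [0, 0, 0], "twist": [0, 0, 1]}
    - {"gripper": 20, "translation": [0, 0, 0], "twist": [0, 0, 1]}
    - {"gripper": 20, "translation": [0, 0, 0], "twist": [0, 0, 1]}
    - {"gripper": 20, "translation": [0, 0, 0], "twist": [0, 0, 1]}
    - {"gripper": 20, "translation": [0, 0, 0], "twist": [0, 0, 1]}
    - {"gripper": 20, "translation": [0, 0, 0], "twist": [0, 0, 1]}
    - {"gripper": 20, "translation": [0, 0, 0], "twist": [0, 0, 1]}
    - {"gripper": 20, "translation": [0, 0, 0], "twist": [0, 0, 1]}
    - {"gripper": 20, "translation": [0, 0, 0], "twist": [0, 0, 1]}
    - {"gripper": 20, "translation": [0, 0, 0], "twist": [0, 0, 1]}

```text
t: 29.98
ee_pos: [0.414, 0.3001, 0.1551]
eef_rot: [1.0, -0.002, -0.001, 0.0]
contact_force: [0.5, -0.4, -2.2]
opening: 0.0281
finger_force: 61.2
```

```bash
python3 - <<'E'
from h import *
st();to(.4135,.170,.0575,0)
E
```

```text
t 29.98 p [0.414  0.3001 0.1551] psi -0.25 q [ 1.0e+00 -2.2e-03 -5.0e-04  4.0e-04] op 0.0281 f [ 0.5 -0.4 -2.2] ff 61.2
to (0.4135, 0.17, 0.0575) units [0.   2.6  1.95] twist -0.05
```

>>> carry_out:
  motion:
    - {"gripper": 20, "translation": [0.02, 0.65, 0], "twist": [0, 0, 0]}
    - {"gripper": 20, "translation": [0.02, 0.65, 0], "twist": [0, 0, 0]}
    - {"gripper": 20, "translation": [0.02, 0.65, 0], "twist": [0, 0, 0]}
    - {"gripper": 20, "translation": [0.02, 0.65, 0], "twist": [0, 0, 0]}
    - {"gripper": 20, "translation": [0, 0, 0.5], "twist": [0, 0, 0]}
    - {"gripper": 20, "translation": [0, 0, 0.5], "twist": [0, 0, 0]}
    - {"gripper": 20, "translation": [0, 0, 0.5], "twist": [0, 0, 0]}
    - {"gripper": 20, "translation": [0, 0, 0.42], "twist": [0, 0, 0]}
    - {"gripper": 20, "translation": [0, 0, 0], "twist": [0, 0, 0]}
    - {"gripper": 20, "translation": [0, 0, 0], "twist": [0, 0, 0]}

```text
t: 31.22
ee_pos: [0.4182, 0.1705, 0.0595]
eef_rot: [1.0, -0.001, -0.0, 0.0]
contact_force: [-0.1, -1.0, -2.5]
opening: 0.0282
finger_force: 67.6
```

>>> carry_out:
  motion:
    - {"gripper": 39, "translation": [0, 0, 0], "twist": [0, 0, 0]}
    - {"gripper": 39, "translation": [0, 0, 0], "twist": [0, 0, 0]}
    - {"gripper": 39, "translation": [0, 0, 0], "twist": [0, 0, 0]}
    - {"gripper": 39, "translation": [0, 0, -0.5], "twist": [0, 0, 0]}
    - {"gripper": 39, "translation": [0, 0, -0.8], "twist": [0, 0, 0]}
    - {"gripper": 46, "translation": [0, 0, -0.8], "twist": [0, 0, 0]}
    - {"gripper": 46, "translation": [0, -0.8, 0], "twist": [0, 0, 0]}
    - {"gripper": 46, "translation": [0, -0.9, 0], "twist": [0, 0, 0]}
    - {"gripper": 46, "translation": [0, -0.9, 0], "twist": [0, 0, 0]}
    - {"gripper": 46, "translation": [0, -0.4, 0], "twist": [0, 0, 0]}

```text
t: 32.48
ee_pos: [0.4183, 0.3223, 0.1644]
eef_rot: [1.0, 0.0, 0.0, -0.0]
contact_force: [0.3, -0.1, -0.5]
opening: 0.0461
finger_force: 0.0
```

```bash
python3 - <<'E'
from h import *
st();to(.5207,.4669,.10,np.radians(100.5))
mt=camera_model('top');fs=grab_frame('top');h,s,v=hsv(fs)
R=np.zeros(fs.shape[:2],bool);R[225:285,170:480]=1;blobs(fs,mt,(h>18)&(h<32)&(s>60)&(v>150)&R,.014,60,900)
E
```

```text
t 32.48 p [0.4183 0.3223 0.1644] psi 0.03 q [ 1.e+00  3.e-04  1.e-04 -1.e-04] op 0.0461 f [ 0.3 -0.1 -0.5] ff 0.0
to (0.5207, 0.4669, 0.1) units [ 2.05 -2.89  1.29] twist -20.09
px [458. 271.] c 424.1 -394.8 size 56.9 27.0 long axis deg 73.3
px [280. 274.] c 418.2 172.6 size 61.1 32.0 long axis deg -0.2
px [434. 262.] c 455.5 -319.3 size 100.6 62.9 long axis deg -58.9
px [400. 235.] c 542.8 -215.7 size 125.8 66.7 long axis deg 89.8
```

>>> carry_out:
  motion:
    - {"gripper": 46, "translation": [0.51, -0.72, 0], "twist": [0, 0, 0]}
    - {"gripper": 46, "translation": [0.51, -0.72, 0], "twist": [0, 0, 0]}
    - {"gripper": 46, "translation": [0.51, -0.72, 0], "twist": [0, 0, 0]}
    - {"gripper": 46, "translation": [0.51, -0.72, 0], "twist": [0, 0, 0]}
    - {"gripper": 46, "translation": [0, 0, 0], "twist": [0, 0, -1]}
    - {"gripper": 46, "translation": [0, 0, 0], "twist": [0, 0, -1]}
    - {"gripper": 46, "translation": [0, 0, 0], "twist": [0, 0, -1]}
    - {"gripper": 46, "translation": [0, 0, 0], "twist": [0, 0, -1]}
    - {"gripper": 46, "translation": [0, 0, 0], "twist": [0, 0, -1]}
    - {"gripper": 46, "translation": [0, 0, 0], "twist": [0, 0, -1]}
    - {"gripper": 46, "translation": [0, 0, 0], "twist": [0, 0, -1]}
    - {"gripper": 46, "translation": [0, 0, 0], "twist": [0, 0, -1]}

```text
t: 34.02
ee_pos: [0.5213, 0.463, 0.1641]
eef_rot: [0.94, 0.342, -0.0, 0.0]
contact_force: [0.1, 0.9, 1.1]
opening: 0.046
finger_force: 0.0
```

>>> carry_out:
  motion:
    - {"gripper": 46, "translation": [0, 0, 0], "twist": [0, 0, -1]}
    - {"gripper": 46, "translation": [0, 0, 0], "twist": [0, 0, -1]}
    - {"gripper": 46, "translation": [0, 0, 0], "twist": [0, 0, -1]}
    - {"gripper": 46, "translation": [0, 0, 0], "twist": [0, 0, -1]}
    - {"gripper": 46, "translation": [0, 0, 0], "twist": [0, 0, -1]}
    - {"gripper": 46, "translation": [0, 0, 0], "twist": [0, 0, -1]}
    - {"gripper": 46, "translation": [0, 0, 0], "twist": [0, 0, -1]}
    - {"gripper": 46, "translation": [0, 0, 0.3], "twist": [0, 0, -1]}
    - {"gripper": 46, "translation": [0, 0, 0.3], "twist": [0, 0, -1]}
    - {"gripper": 46, "translation": [0, 0, 0.3], "twist": [0, 0, -1]}
    - {"gripper": 46, "translation": [0, 0, 0.3], "twist": [0, 0, -1]}
    - {"gripper": 46, "translation": [0, 0, 0], "twist": [0, 0, -1]}

```text
t: 35.52
ee_pos: [0.5203, 0.4623, 0.1021]
eef_rot: [0.643, 0.766, -0.002, -0.0]
contact_force: [0.1, -0.4, 0.4]
opening: 0.0462
finger_force: 0.0
```

```bash
python3 - <<'E'
from h import *
st();m=camera_model('wrist');f=grab_frame('wrist');save('w9',f)
R=np.zeros(f.shape[:2],bool);R[150:290,240:420]=1
o=blobs(f,m,(f[...,1]>120)&R,.014,800,20000);to(.5207,.4669,.0205,np.radians(100.5))
E
```

```text
t 35.52 p [0.5203 0.4623 0.1021] psi 100.02 q [ 6.426e-01  7.662e-01 -2.100e-03 -4.000e-04] op 0.0462 f [ 0.1 -0.4  0.4] ff 0.0
px [326. 237.] c 519.9 467.5 size 63.1 34.8 long axis deg -77.3
to (0.5207, 0.4669, 0.0205) units [0.08 0.01 1.65] twist -0.07
```

>>> carry_out:
  motion:
    - {"gripper": 46, "translation": [0.08, 0.01, 0.6], "twist": [0, 0, -0.4]}
    - {"gripper": 46, "translation": [0, 0, 0.6], "twist": [0, 0, 0]}
    - {"gripper": 46, "translation": [0, 0, 0.44], "twist": [0, 0, 0]}
    - {"gripper": 46, "translation": [0, 0, 0], "twist": [0, 0, 0]}
    - {"gripper": 20, "translation": [0, 0, 0], "twist": [0, 0, 0]}
    - {"gripper": 20, "translation": [0, 0, 0], "twist": [0, 0, 0]}
    - {"gripper": 20, "translation": [0, 0, 0], "twist": [0, 0, 0]}
    - {"gripper": 20, "translation": [0, 0, 0], "twist": [0, 0, 0]}
    - {"gripper": 20, "translation": [0, 0, -0.3], "twist": [0, 0, 0]}
    - {"gripper": 20, "translation": [0, 0, -0.8], "twist": [0, 0, 0]}
    - {"gripper": 20, "translation": [0, 0, -0.8], "twist": [0, 0, 0]}
    - {"gripper": 20, "translation": [0, 0, -0.8], "twist": [0, 0, 0]}

```text
t: 37.08
ee_pos: [0.5201, 0.4683, 0.1588]
eef_rot: [0.63, 0.777, -0.0, -0.0]
contact_force: [0.1, -0.2, -2.4]
opening: 0.0278
finger_force: 59.3
```

>>> carry_out:
  motion:
    - {"gripper": 20, "translation": [-0.56, -0.56, 0], "twist": [0, 0, 0]}
    - {"gripper": 20, "translation": [-0.56, -0.56, 0], "twist": [0, 0, 0]}
    - {"gripper": 20, "translation": [-0.56, -0.56, 0], "twist": [0, 0, 0]}
    - {"gripper": 20, "translation": [-0.56, -0.56, 0], "twist": [0, 0, 0]}
    - {"gripper": 20, "translation": [-0.56, -0.56, 0], "twist": [0, 0, 0]}
    - {"gripper": 20, "translation": [0, 0, 0], "twist": [0, 0, 1]}
    - {"gripper": 20, "translation": [0, 0, 0], "twist": [0, 0, 1]}
    - {"gripper": 20, "translation": [0, 0, 0], "twist": [0, 0, 1]}
    - {"gripper": 20, "translation": [0, 0, 0], "twist": [0, 0, 1]}
    - {"gripper": 20, "translation": [0, 0, 0], "twist": [0, 0, 1]}
    - {"gripper": 20, "translation": [0, 0, 0], "twist": [0, 0, 1]}
    - {"gripper": 20, "translation": [0, 0, 0], "twist": [0, 0, 1]}

```text
t: 38.58
ee_pos: [0.4122, 0.3025, 0.1576]
eef_rot: [0.835, 0.55, -0.0, -0.0]
contact_force: [1.0, -0.1, -1.3]
opening: 0.0276
finger_force: 59.4
```

>>> carry_out:
  motion:
    - {"gripper": 20, "translation": [0, 0, 0], "twist": [0, 0, 1]}
    - {"gripper": 20, "translation": [0, 0, 0], "twist": [0, 0, 1]}
    - {"gripper": 20, "translation": [0, 0, 0], "twist": [0, 0, 1]}
    - {"gripper": 20, "translation": [0, 0, 0], "twist": [0, 0, 1]}
    - {"gripper": 20, "translation": [0, 0, 0], "twist": [0, 0, 1]}
    - {"gripper": 20, "translation": [0, 0, 0], "twist": [0, 0, 1]}
    - {"gripper": 20, "translation": [0, 0, 0], "twist": [0, 0, 1]}
    - {"gripper": 20, "translation": [0, 0, 0], "twist": [0, 0, 1]}
    - {"gripper": 20, "translation": [0, 0, 0], "twist": [0, 0, 1]}
    - {"gripper": 20, "translation": [0, 0, 0], "twist": [0, 0, 1]}
    - {"gripper": 20, "translation": [0, 0, 0], "twist": [0, 0, 1]}
    - {"gripper": 20, "translation": [0, 0, 0], "twist": [0, 0, 1]}

```text
t: 40.08
ee_pos: [0.4122, 0.3025, 0.1575]
eef_rot: [0.998, 0.059, -0.0, -0.0]
contact_force: [0.0, 0.0, -1.7]
opening: 0.0274
finger_force: 59.4
```

```bash
python3 - <<'E'
from h import *
st();to(.4135,.113,.0575,0)
E
```

```text
t 40.08 p [0.4122 0.3025 0.1575] psi 6.75 q [ 9.983e-01  5.890e-02 -2.000e-04 -0.000e+00] op 0.0274 f [ 0.   0.  -1.7] ff 59.4
to (0.4135, 0.113, 0.0575) units [-0.42  3.77  2.  ] twist 1.35
```

>>> carry_out:
  motion:
    - {"gripper": 20, "translation": [0, 0, 0], "twist": [0, 0, 0.7]}
    - {"gripper": 20, "translation": [0.03, 0, 0], "twist": [0, 0, 0.65]}
    - {"gripper": 20, "translation": [0, 0.63, 0], "twist": [0, 0, 0]}
    - {"gripper": 20, "translation": [0, 0.63, 0], "twist": [0, 0, 0]}
    - {"gripper": 20, "translation": [0, 0.63, 0], "twist": [0, 0, 0]}
    - {"gripper": 20, "translation": [0, 0.63, 0], "twist": [0, 0, 0]}
    - {"gripper": 20, "translation": [0, 0.63, 0], "twist": [0, 0, 0]}
    - {"gripper": 20, "translation": [0, 0.63, 0], "twist": [0, 0, 0]}
    - {"gripper": 20, "translation": [0, 0, 0.6], "twist": [0, 0, 0]}
    - {"gripper": 20, "translation": [0, 0, 0.6], "twist": [0, 0, 0]}
    - {"gripper": 20, "translation": [0, 0, 0.4], "twist": [0, 0, 0]}
    - {"gripper": 20, "translation": [0, 0, 0.36], "twist": [0, 0, 0]}

```text
t: 41.58
ee_pos: [0.4142, 0.1137, 0.0591]
eef_rot: [1.0, 0.001, -0.0, -0.0]
contact_force: [-14.2, 5.1, 85.6]
opening: 0.0273
finger_force: 74.5
```

>>> carry_out:
  motion:
    - {"gripper": 20, "translation": [0, 0, 0], "twist": [0, 0, 0]}
    - {"gripper": 20, "translation": [0, 0, 0], "twist": [0, 0, 0]}
    - {"gripper": 39, "translation": [0, 0, 0], "twist": [0, 0, 0]}
    - {"gripper": 39, "translation": [0, 0, 0], "twist": [0, 0, 0]}
    - {"gripper": 39, "translation": [0, 0, 0], "twist": [0, 0, 0]}
    - {"gripper": 39, "translation": [0, 0, -0.5], "twist": [0, 0, 0]}
    - {"gripper": 39, "translation": [0, 0, -0.9], "twist": [0, 0, 0]}
    - {"gripper": 46, "translation": [0, 0, -0.9], "twist": [0, 0, 0]}
    - {"gripper": 46, "translation": [0, 0, -0.9], "twist": [0, 0, 0]}
    - {"gripper": 46, "translation": [0, 0, 0], "twist": [0, 0, 0]}

```text
t: 42.82
ee_pos: [0.4172, 0.1136, 0.2235]
eef_rot: [1.0, 0.001, 0.004, 0.0]
contact_force: [0.7, -0.4, -0.6]
opening: 0.0459
finger_force: 0.0
```

```bash
python3 - <<'E'
from h import *
st();f=grab_frame('wrist');save('w10',f)
m=camera_model('wrist');
to(.42,-.36,.25,0)
E
```

```text
t 42.83 p [0.4172 0.1136 0.2235] psi 0.17 q [1.0e+00 1.5e-03 4.4e-03 1.0e-04] op 0.0459 f [ 0.7 -0.4 -0.6] ff 0.0
to (0.42, -0.36, 0.25) units [ 0.06  9.47 -0.58] twist 0.03
```

View pics/w10.png

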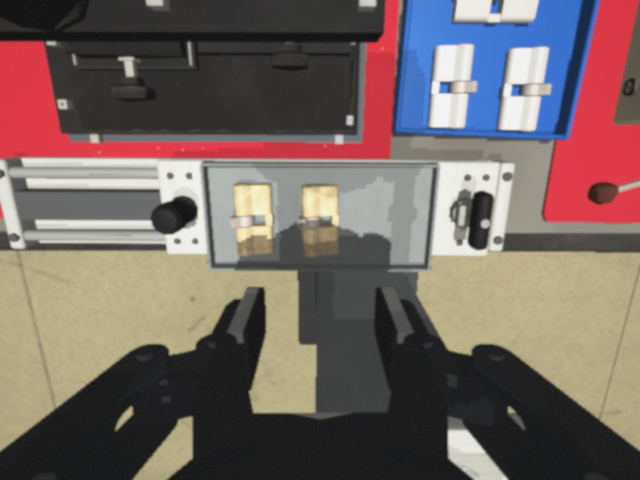

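Both brass cylinders lie in the tray at (254,220) and (320,220), and all three nickels are in the blue tray. For the third I take the right-hand brass (0.424,-0.394), leaning the tool along its axis away from the T-bar. First I check the brown handles near it.

```bash
cat >> h.py <<'E'
from scipy.spatial.transform import Rotation as Ro
def T(p,q): M=np.eye(4);M[:3,:3]=Ro.from_quat(q).as_matrix();M[:3,3]=p;return M
def viewat(p,q):
    s=get_state();m=dict(camera_model('wrist'));X=np.array(m['view'])@T(s['ee_pos'],s['eef_rot']);m['view']=X@np.linalg.inv(T(p,q));return m
def tri(mt,a,m,b):
    c1,d1=ray(mt,*a);c2,d2=ray(m,*b);k=np.linalg.lstsq(np.c_[d1,-d2],c2-c1,rcond=None)[0]
    p,q=c1+k[0]*d1,c2+k[1]*d2;return ((p+q)/2).round(3),np.linalg.norm(p-q).round(4)
E
python3 - <<'E'
from h import *
mt=camera_model('top');m=viewat([.4002,-.3696,.2751],[.7076,.7066,.0004,-.0011])
for n,a,b in [('ball',(437.8,252.5),(403,146)),('Tend',(465.5,256.2),(390,242)),('brown1',(360+482/4,220+132/4),(396,293)),('brown2',(360+553/4,220+143/4),(376,346)),('brassA',(458,271),(345,220))]: print(n,tri(mt,a,m,b))
f=cv2.cvtColor(cv2.imread('pics/w6.png'),cv2.COLOR_BGR2RGB);R=np.zeros(f.shape[:2],bool)
R[188:252,322:368]=1;blobs(f,m,(f[...,1]>150)&R,.014,200,9000)
R[:]=0;R[105:176,322:376]=1;blobs(f,m,(f[...,1]>150)&R,.014,200,9000)
E
```

```text
ball (array([ 0.468, -0.314,  0.094]), np.float64(0.0004))
Tend (array([ 0.43 , -0.349,  0.246]), np.float64(0.0051))
brown1 (array([ 0.466, -0.44 ,  0.105]), np.float64(0.0034))
brown2 (array([ 0.453, -0.492,  0.108]), np.float64(0.0031))
brassA (array([ 0.431, -0.408, -0.029]), np.float64(0.0001))
px [344. 220.] c 425.3 -398.3 size 63.0 34.3 long axis deg 72.8
px [352. 144.] c 433.2 -320.2 size 73.3 35.2 long axis deg -61.1
```

>>> carry_out:
  motion:
    - {"gripper": 70, "translation": [-0.04, 0.9, 0], "twist": [0, 0, 0]}
    - {"gripper": 70, "translation": [-0.04, 0.9, 0], "twist": [0, 0, 0]}
    - {"gripper": 70, "translation": [-0.04, 0.9, 0], "twist": [0, 0, 0]}
    - {"gripper": 70, "translation": [-0.04, 0.9, 0], "twist": [0, 0, 0]}
    - {"gripper": 70, "translation": [-0.04, 0.9, 0], "twist": [0, 0, 0]}
    - {"gripper": 70, "translation": [-0.04, 0.9, 0], "twist": [0, 0, 0]}
    - {"gripper": 70, "translation": [-0.04, 0.9, 0], "twist": [0, 0, 0]}
    - {"gripper": 70, "translation": [-0.04, 0.9, 0], "twist": [0, 0, 0]}
    - {"gripper": 70, "translation": [-0.04, 0.9, 0], "twist": [0, 0, 0]}
    - {"gripper": 70, "translation": [-0.04, 0.9, 0], "twist": [0, 0, 0]}
    - {"gripper": 70, "translation": [-0.04, 0.9, 0], "twist": [0, 0, 0]}
    - {"gripper": 70, "translation": [0, 0, 0], "twist": [0, 0, 0]}

```text
t: 44.38
ee_pos: [0.3927, -0.3831, 0.217]
eef_rot: [1.0, -0.0, -0.001, -0.001]
contact_force: [0.0, 0.2, 0.8]
opening: 0.0699
finger_force: 0.0
```

>>> carry_out:
  motion:
    - {"gripper": 70, "translation": [0, 0, 0], "twist": [0, 0, 0.85]}
    - {"gripper": 70, "translation": [0, 0, 0], "twist": [0, 0, 0.85]}
    - {"gripper": 70, "translation": [0, 0, 0], "twist": [0, 0, 0.85]}
    - {"gripper": 70, "translation": [0, 0, 0], "twist": [0, 0, 0.85]}
    - {"gripper": 70, "translation": [0, 0, 0], "twist": [0, 1, 0]}
    - {"gripper": 70, "translation": [0, 0, 0], "twist": [0, 1, 0]}
    - {"gripper": 70, "translation": [0, 0, 0], "twist": [0, 1, 0]}
    - {"gripper": 70, "translation": [0, 0, 0], "twist": [0, 1, 0]}
    - {"gripper": 70, "translation": [0, 0, 0], "twist": [0, 1, 0]}
    - {"gripper": 70, "translation": [0, 0, 0], "twist": [0, 0, 0]}
    - {"gripper": 70, "translation": [0, 0, 0], "twist": [0, 0, 0]}

```text
t: 45.75
ee_pos: [0.3941, -0.3808, 0.2189]
eef_rot: [0.966, -0.143, 0.213, 0.031]
contact_force: [0.0, -0.9, -0.2]
opening: 0.0702
finger_force: 0.0
```

```bash
cat >> h.py <<'E'
def to3(p):
    s=get_state();M=Ro.from_quat(s['eef_rot']).as_matrix();print('to3',p,'units',(M.T@(np.array(p)-s['ee_pos'])/.05).round(2))
E
python3 - <<'E'
from h import *
st();s=get_state();print(Ro.from_quat(s['eef_rot']).as_matrix().round(3),s['joint_pos'].round(2))
m=camera_model('wrist');f=grab_frame('wrist');save('w11',f)
print(ray(m,320,240)[0].round(3))
to3([.40,-.395,.10])
E
```

```text
t 45.75 p [ 0.3941 -0.3808  0.2189] psi -16.82 q [ 0.966  -0.1428  0.2134  0.0311] op 0.0702 f [ 0.  -0.9 -0.2] ff 0.0
[[ 0.868 -0.289  0.403]
 [-0.263 -0.957 -0.121]
 [ 0.421 -0.001 -0.907]] [-1.17 -0.14  2.01  0.39  1.02  0.53]
[ 0.407 -0.385  0.365]
to3 [0.4, -0.395, 0.1] units [-0.83  0.23  2.24]
```

View pics/w11.png

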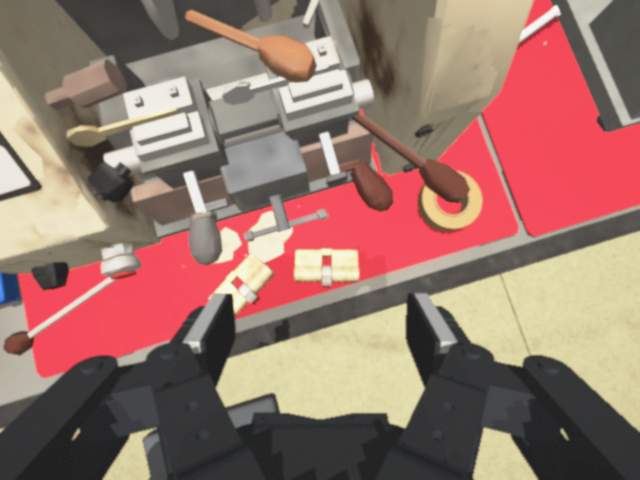

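Brass A is at (327,265) and lies along the finger line. It has about 22 mm of gap to brass B, whose corner is at (272,266), so an end-to-end grip with the tool leaning back is feasible.

```bash
python3 - <<'E'
from h import *
f=cv2.cvtColor(cv2.imread('pics/w11.png'),cv2.COLOR_BGR2RGB);m=camera_model('wrist');s=get_state()
R=np.zeros(f.shape[:2],bool);R[240:292,285:370]=1
blobs(f,m,(f[...,1]>150)&R,.013,300,9000)
mt=camera_model('top')
for n,a,b in [('Tc',(360+375/4,220+145/4),(286,222)),('Tright',(465.5,256.2),(323,214)),('Tleft',(443.8,256.2),(249,235)),('brown1tip',(360+485/4,220+150/4),(383,205)),('ball tip',(360+311/4,220+155/4),(204,260))]: print(n,tri(mt,a,m,b))
p=np.array([.4245,-.3995,.024]);z=Ro.from_quat(s['eef_rot']).as_matrix()[:,2]
to3(p-z*.07);to3(p)
print('B corner',onz(m,272,266,.014),'A left',onz(m,295,265,.014))
E
```

```text
px [334. 272.] c 419.7 -401.0 size 71.4 40.9 long axis deg 73.2
Tc (array([ 0.466, -0.374,  0.054]), np.float64(0.0038))
Tright (array([ 0.462, -0.405,  0.071]), np.float64(0.0014))
Tleft (array([ 0.465, -0.341,  0.059]), np.float64(0.0018))
brown1tip (array([ 0.457, -0.455,  0.066]), np.float64(0.0014))
ball tip (array([ 0.449, -0.311,  0.1  ]), np.float64(0.0014))
to3 [ 0.39624296 -0.39098522  0.08747471] units [-1.03  0.18  2.43]
to3 [ 0.4245 -0.3995  0.024 ] units [-1.03  0.18  3.83]
B corner [ 0.43897353 -0.34769769  0.014     ] A left [ 0.43356956 -0.36894586  0.014     ]
```

```bash
python3 - <<'E'
from h import *
s=get_state();p=np.array([.421,-.3984,.023]);z=Ro.from_quat(s['eef_rot']).as_matrix()[:,2]
to3(p-z*.05);to3(p)
E
```

```text
to3 [ 0.4008164  -0.39231802  0.06833908] units [-1.1   0.18  2.82]
to3 [ 0.421  -0.3984  0.023 ] units [-1.1   0.18  3.82]
```

>>> carry_out:
  motion:
    - {"gripper": 69, "translation": [-0.36, 0.06, 0.7], "twist": [0, 0, 0]}
    - {"gripper": 69, "translation": [-0.37, 0.06, 0.7], "twist": [0, 0, 0]}
    - {"gripper": 69, "translation": [-0.37, 0.06, 0.7], "twist": [0, 0, 0]}
    - {"gripper": 69, "translation": [0, 0, 0.5], "twist": [0, 0, 0]}
    - {"gripper": 69, "translation": [0, 0, 0], "twist": [0, 0, 0]}
    - {"gripper": 69, "translation": [0, 0, 0], "twist": [0, 0, 0]}

```text
t: 46.55
ee_pos: [0.3968, -0.3922, 0.0794]
eef_rot: [0.966, -0.142, 0.214, 0.032]
contact_force: [-0.4, 0.7, -0.1]
opening: 0.0688
finger_force: 0.0
```

```bash
python3 - <<'E'
from h import *
st();to3([.421,-.3984,.023]);m=camera_model('wrist');f=grab_frame('wrist');save('w12',f)
s=get_state();M=Ro.from_quat(s['eef_rot']).as_matrix()
R=np.zeros(f.shape[:2],bool);R[150:330,230:420]=1
mk=((f[...,1]>150)&(f[...,0]>190)&(f[...,2]>90)&R)
blobs(f,m,mk,.013,500,20000)
E
```

```text
t 46.55 p [ 0.3968 -0.3922  0.0794] psi -16.78 q [ 0.9657 -0.1425  0.2145  0.0323] op 0.0688 f [-0.4  0.7 -0.1] ff 0.0
to3 [0.421, -0.3984, 0.023] units [-0.03 -0.02  1.23]
px [312. 262.] c 423.9 -396.6 size 61.7 34.0 long axis deg 74.6
px [240. 218.] c 460.1 -365.9 size 34.8 17.1 long axis deg -14.8
```

>>> carry_out:
  motion:
    - {"gripper": 69, "translation": [-0.03, -0.04, 0.3], "twist": [0, 0, -0.2]}
    - {"gripper": 69, "translation": [0, 0, 0.3], "twist": [0, 0, 0]}
    - {"gripper": 69, "translation": [0, 0, 0.3], "twist": [0, 0, 0]}
    - {"gripper": 69, "translation": [0, 0, 0.2], "twist": [0, 0, 0]}
    - {"gripper": 69, "translation": [0, 0, 0.13], "twist": [0, 0, 0]}
    - {"gripper": 69, "translation": [0, 0, 0], "twist": [0, 0, 0]}

```text
t: 47.35
ee_pos: [0.4204, -0.3965, 0.0215]
eef_rot: [0.967, -0.134, 0.214, 0.033]
contact_force: [-0.4, 0.2, -0.8]
opening: 0.069
finger_force: 0.0
```

>>> carry_out:
  motion:
    - {"gripper": 40, "translation": [0, 0, 0], "twist": [0, 0, 0]}
    - {"gripper": 40, "translation": [0, 0, 0], "twist": [0, 0, 0]}
    - {"gripper": 40, "translation": [0, 0, 0], "twist": [0, 0, 0]}
    - {"gripper": 40, "translation": [0, 0, 0], "twist": [0, 0, 0]}
  force: 80

```text
t: 47.85
ee_pos: [0.4207, -0.3974, 0.0229]
eef_rot: [0.967, -0.134, 0.214, 0.034]
contact_force: [-1.5, 1.0, 5.0]
opening: 0.0564
finger_force: 84.6
```

>>> carry_out:
  motion:
    - {"gripper": 40, "translation": [0, 0, -0.2], "twist": [0, 0, 0]}
    - {"gripper": 40, "translation": [0, 0, -0.5], "twist": [0, 0, 0]}
    - {"gripper": 40, "translation": [0, 0, -0.6], "twist": [0, 0, 0]}
    - {"gripper": 40, "translation": [0, 0, -0.6], "twist": [0, 0, 0]}
    - {"gripper": 40, "translation": [0, 0, -0.6], "twist": [0, 0, 0]}
    - {"gripper": 40, "translation": [0, 0, -0.6], "twist": [0, -1, 0]}
    - {"gripper": 40, "translation": [0, 0, 0], "twist": [0, -1, 0]}
    - {"gripper": 40, "translation": [0, 0, 0], "twist": [0, -1, 0]}
    - {"gripper": 40, "translation": [0, 0, 0], "twist": [0, -1, 0]}
    - {"gripper": 40, "translation": [0, 0, 0], "twist": [0, -1, 0]}
    - {"gripper": 40, "translation": [0, 0, 0], "twist": [0, 0, 0]}

```text
t: 49.22
ee_pos: [0.3582, -0.3777, 0.1624]
eef_rot: [0.99, -0.138, -0.0, 0.004]
contact_force: [-0.1, 0.9, -2.1]
opening: 0.0563
finger_force: 85.5
```

```bash
python3 - <<'E'
from h import *
st();to(.4135,.0565,.16,0);to(.4135,.0565,.16,np.pi/2);m=camera_model('wrist');f=grab_frame('wrist');save('w13',f)
E
```

```text
t 49.23 p [ 0.3582 -0.3777  0.1624] psi -15.87 q [ 9.904e-01 -1.380e-01 -3.000e-04  3.700e-03] op 0.0563 f [-0.1  0.9 -2.1] ff 85.5
to (0.4135, 0.0565, 0.16) units [-1.31 -8.66  0.05] twist -3.17
to (0.4135, 0.0565, 0.16) units [-1.31 -8.66  0.05] twist -21.17
```

View pics/w13.png

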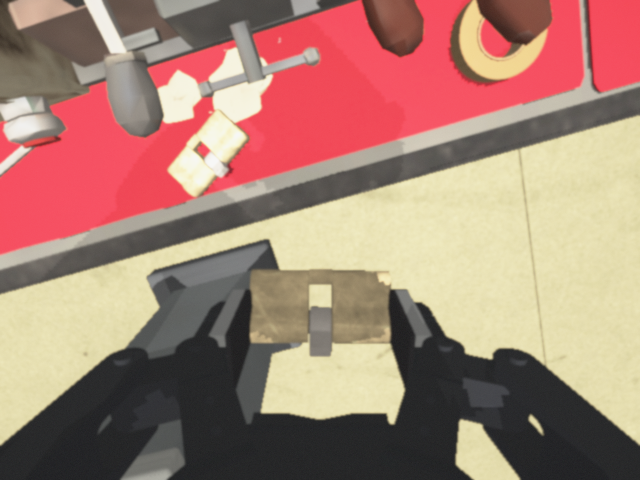

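The brass is held firmly at (320,310). Its underside is 25° off the tool, so I keep that lean for placing. Now I turn to ψ=90 and move over the right slot.

>>> carry_out:
  motion:
    - {"gripper": 40, "translation": [0, 0, 0], "twist": [0, 0, -1]}
    - {"gripper": 40, "translation": [0, 0, 0], "twist": [0, 0, -1]}
    - {"gripper": 40, "translation": [0, 0, 0], "twist": [0, 0, -1]}
    - {"gripper": 40, "translation": [0, 0, 0], "twist": [0, 0, -1]}
    - {"gripper": 40, "translation": [0, 0, 0], "twist": [0, 0, -1]}
    - {"gripper": 40, "translation": [0, 0, 0], "twist": [0, 0, -1]}
    - {"gripper": 40, "translation": [0, 0, 0], "twist": [0, 0, -1]}
    - {"gripper": 40, "translation": [0, 0, 0], "twist": [0, 0, -1]}
    - {"gripper": 40, "translation": [0, 0, 0], "twist": [0, 0, -1]}
    - {"gripper": 40, "translation": [0, 0, 0], "twist": [0, 0, -1]}
    - {"gripper": 40, "translation": [0, 0, 0], "twist": [0, 0, -1]}
    - {"gripper": 40, "translation": [0, 0, 0], "twist": [0, 0, -1]}

```text
t: 50.78
ee_pos: [0.3569, -0.3774, 0.1622]
eef_rot: [0.927, 0.376, -0.002, 0.003]
contact_force: [-0.3, 0.8, -1.8]
opening: 0.0563
finger_force: 85.5
```

>>> carry_out:
  motion:
    - {"gripper": 40, "translation": [0, 0, 0], "twist": [0, 0, -1]}
    - {"gripper": 40, "translation": [0, 0, 0], "twist": [0, 0, -1]}
    - {"gripper": 40, "translation": [0, 0, 0], "twist": [0, 0, -1]}
    - {"gripper": 40, "translation": [0, 0, 0], "twist": [0, 0, -1]}
    - {"gripper": 40, "translation": [0, 0, 0], "twist": [0, 0, -1]}
    - {"gripper": 40, "translation": [0, 0, 0], "twist": [0, 0, -1]}
    - {"gripper": 40, "translation": [0, 0, 0], "twist": [0, 0, -1]}
    - {"gripper": 40, "translation": [0, 0, 0], "twist": [0, 0, -1]}
    - {"gripper": 40, "translation": [0, 0, 0], "twist": [0, 0, -1]}
    - {"gripper": 40, "translation": [0, 0, 0], "twist": [0, 0, -0.17]}

```text
t: 52.02
ee_pos: [0.357, -0.3775, 0.1622]
eef_rot: [0.708, 0.706, -0.003, 0.002]
contact_force: [-0.7, 0.3, -1.1]
opening: 0.0562
finger_force: 85.5
```

>>> carry_out:
  motion:
    - {"gripper": 40, "translation": [0.79, 0.1, 0], "twist": [0, 0, 0]}
    - {"gripper": 40, "translation": [0.79, 0.1, 0], "twist": [0, 0, 0]}
    - {"gripper": 40, "translation": [0.79, 0.1, 0], "twist": [0, 0, 0]}
    - {"gripper": 40, "translation": [0.79, 0.1, 0], "twist": [0, 0, 0]}
    - {"gripper": 40, "translation": [0.79, 0.1, 0], "twist": [0, 0, 0]}
    - {"gripper": 40, "translation": [0.79, 0.1, 0], "twist": [0, 0, 0]}
    - {"gripper": 40, "translation": [0.79, 0.1, 0], "twist": [0, 0, 0]}
    - {"gripper": 40, "translation": [0.79, 0.1, 0], "twist": [0, 0, 0]}
    - {"gripper": 40, "translation": [0.79, 0.1, 0], "twist": [0, 0, 0]}
    - {"gripper": 40, "translation": [0.79, 0.1, 0], "twist": [0, 0, 0]}
    - {"gripper": 40, "translation": [0.78, 0.11, 0], "twist": [0, 0, 0]}

```text
t: 53.4
ee_pos: [0.4136, 0.0573, 0.1592]
eef_rot: [0.708, 0.706, -0.003, 0.002]
contact_force: [0.2, 0.3, -1.3]
opening: 0.0563
finger_force: 85.5
```

>>> carry_out:
  motion:
    - {"gripper": 40, "translation": [0, 0, 0], "twist": [0, 1, 0]}
    - {"gripper": 40, "translation": [0, 0, 0], "twist": [0, 1, 0]}
    - {"gripper": 40, "translation": [0, 0, 0], "twist": [0, 1, 0]}
    - {"gripper": 40, "translation": [0, 0, 0], "twist": [0, 1, 0]}
    - {"gripper": 40, "translation": [0, 0, 0], "twist": [0, 1, 0]}
    - {"gripper": 40, "translation": [0, 0, 0], "twist": [0, 0, 0]}

```text
t: 54.15
ee_pos: [0.4136, 0.0551, 0.1587]
eef_rot: [0.693, 0.689, 0.15, -0.151]
contact_force: [-0.1, -0.0, -1.7]
opening: 0.0563
finger_force: 85.5
```

```bash
python3 - <<'E'
from h import *
st();to3([.4135,.052,.068]);print(get_state()['joint_pos'].round(2))
mt=camera_model('top');fs=grab_frame('top');h,s,v=hsv(fs)
R=np.zeros(fs.shape[:2],bool);R[225:285,170:480]=1;blobs(fs,mt,(h>18)&(h<32)&(s>60)&(v>150)&R,.05,60,900)
E
```

```text
t 54.15 p [0.4136 0.0551 0.1587] psi 89.66 q [ 0.693   0.6889  0.1498 -0.151 ] op 0.0563 f [-0.1 -0.  -1.7] ff 85.5
to3 [0.4135, 0.052, 0.068] units [-0.81  0.    1.62]
[-0.45 -0.13  2.13  0.39  1.35 -0.57]
px [298. 274.] c 412.4 112.6 size 59.8 28.2 long axis deg 0.1
px [280. 274.] c 412.7 170.1 size 59.7 31.2 long axis deg -0.2
px [314. 268.] c 428.0 61.1 size 60.0 31.3 long axis deg -0.1
px [434. 263.] c 449.1 -310.5 size 98.3 61.5 long axis deg -58.9
px [401. 235.] c 534.4 -211.1 size 125.4 65.2 long axis deg 89.8
```

>>> carry_out:
  motion:
    - {"gripper": 40, "translation": [-0.2, 0, 0.5], "twist": [0, 0, 0]}
    - {"gripper": 40, "translation": [-0.2, 0, 0.5], "twist": [0, 0, 0]}
    - {"gripper": 40, "translation": [-0.2, 0, 0.4], "twist": [0, 0, 0]}
    - {"gripper": 40, "translation": [-0.22, 0, 0.24], "twist": [0, 0, 0]}
    - {"gripper": 40, "translation": [0, 0, 0], "twist": [0, 0, 0]}
    - {"gripper": 40, "translation": [0, 0, 0], "twist": [0, 0, 0]}

```text
t: 54.95
ee_pos: [0.4143, 0.0528, 0.0683]
eef_rot: [0.692, 0.69, 0.15, -0.15]
contact_force: [-0.5, -1.1, -1.4]
opening: 0.056
finger_force: 85.5
```

>>> carry_out:
  motion:
    - {"gripper": 69, "translation": [0, 0, 0], "twist": [0, 0, 0]}
    - {"gripper": 69, "translation": [0, 0, 0], "twist": [0, 0, 0]}
    - {"gripper": 69, "translation": [0, 0, 0], "twist": [0, 0, 0]}
    - {"gripper": 69, "translation": [0, 0, -0.4], "twist": [0, 0, 0]}
    - {"gripper": 69, "translation": [0, 0, -0.6], "twist": [0, 0, 0]}
    - {"gripper": 69, "translation": [0, 0, -0.6], "twist": [0, 0, 0]}
    - {"gripper": 60, "translation": [0, 0, -0.6], "twist": [0, -1, 0]}
    - {"gripper": 50, "translation": [0, 0, 0], "twist": [0, -1, 0]}
    - {"gripper": 40, "translation": [0, 0, 0], "twist": [0, -1, 0]}
    - {"gripper": 40, "translation": [0, 0, 0], "twist": [0, -1, 0]}
    - {"gripper": 40, "translation": [0, 0, 0], "twist": [0, -1, 0]}
    - {"gripper": 40, "translation": [0, 0, 0], "twist": [0, 0, 0]}

```text
t: 56.45
ee_pos: [0.4136, 0.0082, 0.1677]
eef_rot: [0.707, 0.707, -0.003, 0.002]
contact_force: [-0.8, 0.2, 0.5]
opening: 0.0399
finger_force: 0.0
```

```bash
python3 - <<'E'
from h import *
st();to(.39,0.0,.22,0)
m=camera_model('wrist');f=grab_frame('wrist');save('w14',f);h,s,v=hsv(f)
print('wrist');blobs(f,m,(h>12)&(h<34)&(s>45)&(v>110),.051,300,30000)
mt=camera_model('top');fs=grab_frame('top');h,s,v=hsv(fs)
R=np.zeros(fs.shape[:2],bool);R[225:290,170:480]=1;print('top');blobs(fs,mt,(h>18)&(h<32)&(s>60)&(v>150)&R,.05,60,900)
E
```

```text
t 56.45 p [0.4136 0.0082 0.1677] psi 90.06 q [ 0.7067  0.7075 -0.0029  0.0015] op 0.0399 f [-0.8  0.2  0.5] ff 0.0
to (0.39, 0.0, 0.22) units [-0.16 -0.47 -1.05] twist 18.01
wrist
px [466. 454.] c 531.4 -184.9 size 81.6 22.0 long axis deg -52.5
px [175. 452.] c 292.2 -187.4 size 89.3 25.3 long axis deg 52.4
px [597. 386.] c 627.2 -118.3 size 72.1 14.4 long axis deg -4.3
px [268. 380.] c 368.8 -110.1 size 68.3 15.0 long axis deg -89.9
px [322. 159.] c 413.2 58.5 size 61.9 30.4 long axis deg -1.4
px [320.  69.] c 412.2 112.3 size 61.3 30.8 long axis deg 0.9
top
px [298. 273.] c 412.5 112.6 size 59.8 28.2 long axis deg 0.1
px [280. 274.] c 412.7 170.1 size 59.7 31.2 long axis deg -0.2
px [434. 263.] c 449.1 -310.5 size 98.3 61.5 long axis deg -58.9
px [400. 235.] c 534.4 -209.3 size 122.9 65.2 long axis deg 89.8
```

All three brass cylinders lie flat in the tray, at y≈59, 112 and 170 mm, and the fourth is still on the bench. Next is the plunger: I turn back to ψ=0.

>>> carry_out:
  motion:
    - {"gripper": 40, "translation": [-0.1, 0, -0.2], "twist": [0, 0, 1]}
    - {"gripper": 40, "translation": [0, 0, 0], "twist": [0, 0, 1]}
    - {"gripper": 40, "translation": [0, 0, 0], "twist": [0, 0, 1]}
    - {"gripper": 40, "translation": [0, 0, 0], "twist": [0, 0, 1]}
    - {"gripper": 40, "translation": [0, 0, 0], "twist": [0, 0, 1]}
    - {"gripper": 40, "translation": [0, 0, 0], "twist": [0, 0, 1]}
    - {"gripper": 40, "translation": [0, 0, 0], "twist": [0, 0, 1]}
    - {"gripper": 40, "translation": [0, 0, 0], "twist": [0, 0, 1]}
    - {"gripper": 40, "translation": [0, 0, 0], "twist": [0, 0, 1]}
    - {"gripper": 40, "translation": [0, 0, 0], "twist": [0, 0, 1]}

```text
t: 57.8
ee_pos: [0.4137, 0.0017, 0.1775]
eef_rot: [0.941, 0.339, -0.002, 0.002]
contact_force: [0.5, 0.3, -0.5]
opening: 0.0403
finger_force: 0.0
```

>>> carry_out:
  motion:
    - {"gripper": 40, "translation": [0, 0, 0], "twist": [0, 0, 1]}
    - {"gripper": 40, "translation": [0, 0, 0], "twist": [0, 0, 1]}
    - {"gripper": 40, "translation": [0, 0, 0], "twist": [0, 0, 1]}
    - {"gripper": 40, "translation": [0, 0, 0], "twist": [0, 0, 1]}
    - {"gripper": 40, "translation": [0, 0, 0], "twist": [0, 0, 1]}
    - {"gripper": 40, "translation": [0, 0, 0], "twist": [0, 0, 1]}
    - {"gripper": 40, "translation": [0, 0, 0], "twist": [0, 0, 1]}
    - {"gripper": 40, "translation": [-0.2, 0.1, 0], "twist": [0, 0, 1]}
    - {"gripper": 40, "translation": [0, 0, 0], "twist": [0, 0, 0]}

```text
t: 58.92
ee_pos: [0.404, -0.0042, 0.1775]
eef_rot: [1.0, -0.001, -0.001, 0.003]
contact_force: [0.2, 0.6, 0.1]
opening: 0.04
finger_force: 0.0
```

```bash
python3 - <<'E'
from h import *
st();m=camera_model('wrist');f=grab_frame('wrist');save('w15',f)
p=proj(m,(.415,-.008,.08));print('expected px',p)
u,v=map(int,p);R=np.zeros(f.shape[:2],bool);R[v-70:v+60,max(0,u-60):u+60]=1
g=f.max(2)
for z in(.08,):
  blobs(f,m,(g<60)&R,z,200,20000);blobs(f,m,(g<40)&R,z,200,20000)
mt=camera_model('top');fs=grab_frame('top');g=fs.max(2);R[:]=0;R[258:285,332:346]=1;print('top');blobs(fs,mt,(g<70)&R,.08,10,400)
E
```

```text
t 58.92 p [ 0.404  -0.0042  0.1775] psi -0.14 q [ 1.     -0.0012 -0.0012  0.003 ] op 0.04 f [0.2 0.6 0.1] ff 0.0
expected px (np.float64(324.25323444530295), np.float64(225.34527225865753))
px [329. 215.] c 421.1 -11.5 size 45.2 11.1 long axis deg -0.0
px [329. 212.] c 421.1 -11.5 size 43.9 9.9 long axis deg 0.0
top
px [338. 274.] c 404.6 -9.2 size 40.7 11.6 long axis deg 76.6
```

```bash
python3 - <<'E'
from h import *
f=cv2.cvtColor(cv2.imread('pics/w15.png'),cv2.COLOR_BGR2RGB);m=camera_model('wrist')
g=f.min(2)[190:245,322:338];ys,xs=np.where(g>80);print(len(ys),xs.mean()+322,ys.mean()+190, onz(m,xs.mean()+322,ys.mean()+190,.08).round(4))
for n,p,q,px in [('w2',[.4126,.0565,.1231],[.9996,-.029,.0008,.0001],(458,257)),('w4',[.4174,.1153,.1242],[.9987,.0517,.0005,0],(569,297)),('w10',[.4172,.1136,.2235],[1,.0015,.0044,.0001],(485,224))]:
    print(n,onz(viewat(p,np.array(q)/np.linalg.norm(q)),*px,.081).round(4))
E
```

```text
121 329.801652892562 219.0 [ 0.4196 -0.0112  0.08  ]
w2 [ 0.4192 -0.0119  0.081 ]
w4 [ 0.4191 -0.0124  0.081 ]
w10 [ 0.4188 -0.012   0.081 ]
```

>>> carry_out:
  motion:
    - {"gripper": 32, "translation": [0.1, 0.05, 0.4], "twist": [0, 0, 0]}
    - {"gripper": 32, "translation": [0.1, 0.05, 0.4], "twist": [0, 0, 0]}
    - {"gripper": 32, "translation": [0.1, 0.06, 0.35], "twist": [0, 0, 0]}
    - {"gripper": 32, "translation": [0, 0, 0], "twist": [0, 0, 0]}
    - {"gripper": 32, "translation": [0, 0, 0], "twist": [0, 0, 0]}

```text
t: 59.65
ee_pos: [0.4195, -0.012, 0.1208]
eef_rot: [1.0, -0.0, -0.001, 0.004]
contact_force: [0.1, 0.5, 1.1]
opening: 0.0321
finger_force: 0.0
```

```bash
python3 - <<'E'
from h import *
st();to(.4192,-.012,.075,0)
E
```

```text
t 59.65 p [ 0.4195 -0.012   0.1208] psi -0.06 q [ 1.0e+00 -5.0e-04 -7.0e-04  3.5e-03] op 0.0321 f [0.1 0.5 1.1] ff 0.0
to (0.4192, -0.012, 0.075) units [-0.01 -0.    0.92] twist -0.01
```

>>> carry_out:
  motion:
    - {"gripper": 32, "translation": [0, 0, 0.35], "twist": [0, 0, 0]}
    - {"gripper": 32, "translation": [0, 0, 0.35], "twist": [0, 0, 0]}
    - {"gripper": 32, "translation": [0, 0, 0.22], "twist": [0, 0, 0]}
    - {"gripper": 32, "translation": [0, 0, 0], "twist": [0, 0, 0]}
    - {"gripper": 5, "translation": [0, 0, 0], "twist": [0, 0, 0]}
    - {"gripper": 5, "translation": [0, 0, 0], "twist": [0, 0, 0]}
    - {"gripper": 5, "translation": [0, 0, 0], "twist": [0, 0, 0]}
    - {"gripper": 5, "translation": [0, 0, 0], "twist": [0, 0, 0]}
  force: 80

```text
t: 60.65
ee_pos: [0.4197, -0.0123, 0.0752]
eef_rot: [1.0, -0.001, -0.0, 0.004]
contact_force: [-1.7, 1.4, 6.9]
opening: 0.0111
finger_force: 79.7
```

```bash
python3 - <<'E'
from h import *
st()
E
```

```text
t 60.65 p [ 0.4197 -0.0123  0.0752] psi -0.09 q [ 1.0e+00 -7.0e-04 -3.0e-04  3.5e-03] op 0.0111 f [-1.7  1.4  6.9] ff 79.7
```

>>> carry_out:
  motion:
    - {"gripper": 5, "translation": [0, 0, -0.08], "twist": [0, 0, 0]}
    - {"gripper": 5, "translation": [0, 0, -0.08], "twist": [0, 0, 0]}
    - {"gripper": 5, "translation": [0, 0, -0.07], "twist": [0, 0, 0]}
    - {"gripper": 5, "translation": [0, 0, 0], "twist": [0, 0, 0]}
    - {"gripper": 5, "translation": [0, 0, 0], "twist": [0, 0, 0]}

```text
t: 61.28
ee_pos: [0.4192, -0.0123, 0.0855]
eef_rot: [1.0, -0.001, -0.001, 0.004]
contact_force: [5.4, 0.2, -10.3]
opening: 0.0115
finger_force: 77.9
```

>>> carry_out:
  motion:
    - {"gripper": 5, "translation": [0, 0, -0.01], "twist": [0, 0, 0]}
    - {"gripper": 5, "translation": [0, 0, 0], "twist": [0, 0, -0.6]}
    - {"gripper": 5, "translation": [0, 0, 0], "twist": [0, 0, -0.8]}
    - {"gripper": 5, "translation": [0, 0, 0], "twist": [0, 0, -0.8]}
    - {"gripper": 5, "translation": [0, 0, 0], "twist": [0, 0, -0.8]}

```text
t: 61.9
ee_pos: [0.4193, -0.0125, 0.086]
eef_rot: [0.991, 0.131, -0.001, 0.004]
contact_force: [5.3, -0.8, -10.1]
opening: 0.0112
finger_force: 77.9
```

```bash
python3 - <<'E'
from h import *
st();print(get_state()['torque'].round(2))
E
```

```text
t 61.9 p [ 0.4193 -0.0125  0.086 ] psi 15.04 q [ 0.9914  0.1309 -0.001   0.0037] op 0.0112 f [  5.3  -0.8 -10.1] ff 77.9
[-0.14 -1.15 -0.03]
```

Turning freely with low torque; I continue.

>>> carry_out:
  motion:
    - {"gripper": 5, "translation": [0, 0, 0], "twist": [0, 0, -1]}
    - {"gripper": 5, "translation": [0, 0, 0], "twist": [0, 0, -1]}
    - {"gripper": 5, "translation": [0, 0, 0], "twist": [0, 0, -1]}
    - {"gripper": 5, "translation": [0, 0, 0], "twist": [0, 0, -1]}
    - {"gripper": 5, "translation": [0, 0, 0], "twist": [0, 0, -1]}
    - {"gripper": 5, "translation": [0, 0, 0], "twist": [0, 0, -1]}
    - {"gripper": 5, "translation": [0, 0, 0], "twist": [0, 0, -1]}
    - {"gripper": 5, "translation": [0, 0, 0], "twist": [0, 0, -1]}
    - {"gripper": 5, "translation": [0, 0, 0], "twist": [0, 0, -1]}
    - {"gripper": 5, "translation": [0, 0, 0], "twist": [0, 0, -1]}
    - {"gripper": 5, "translation": [0, 0, 0], "twist": [0, 0, -1]}
    - {"gripper": 5, "translation": [0, 0, 0], "twist": [0, 0, -1]}

```text
t: 63.4
ee_pos: [0.4203, -0.0128, 0.0865]
eef_rot: [0.793, 0.609, -0.002, 0.004]
contact_force: [6.3, -0.9, -10.3]
opening: 0.0113
finger_force: 78.0
```

>>> carry_out:
  motion:
    - {"gripper": 5, "translation": [0, 0, 0], "twist": [0, 0, -1]}
    - {"gripper": 5, "translation": [0, 0, 0], "twist": [0, 0, -1]}
    - {"gripper": 5, "translation": [0, 0, 0.04], "twist": [0, 0, 0]}
    - {"gripper": 5, "translation": [0, 0, 0], "twist": [0, 0, 0]}

```text
t: 63.9
ee_pos: [0.4204, -0.0128, 0.0845]
eef_rot: [0.738, 0.675, -0.002, 0.004]
contact_force: [7.3, -1.2, -9.3]
opening: 0.0115
finger_force: 78.3
```

```bash
python3 - <<'E'
from h import *
st();print(get_state()['torque'].round(2))
E
```

```text
t 63.9 p [ 0.4204 -0.0128  0.0845] psi 84.9 q [ 0.7379  0.6749 -0.0022  0.0036] op 0.0115 f [ 7.3 -1.2 -9.3] ff 78.3
[-0.07 -1.53 -0.01]
```

>>> carry_out:
  motion:
    - {"gripper": 32, "translation": [0, 0, 0], "twist": [0, 0, 0]}
    - {"gripper": 32, "translation": [0, 0, 0], "twist": [0, 0, 0]}
    - {"gripper": 32, "translation": [0, 0, 0], "twist": [0, 0, 0]}
    - {"gripper": 32, "translation": [0, 0, -0.4], "twist": [0, 0, 0]}
    - {"gripper": 32, "translation": [0, 0, -0.7], "twist": [0, 0, 0]}
    - {"gripper": 32, "translation": [0, 0, -0.7], "twist": [0, 0, 0]}
    - {"gripper": 40, "translation": [-0.5, 0, -0.4], "twist": [0, 0, 0]}
    - {"gripper": 40, "translation": [0, 0, 0], "twist": [0, 0, 0]}
    - {"gripper": 40, "translation": [0, 0, 0], "twist": [0, 0, 0]}

```text
t: 65.03
ee_pos: [0.4164, -0.0359, 0.1934]
eef_rot: [0.738, 0.675, -0.003, 0.001]
contact_force: [0.3, -0.3, -0.4]
opening: 0.0397
finger_force: 0.0
```

```bash
python3 - <<'E'
from h import *
st();m=camera_model('wrist');f=grab_frame('wrist');save('w16',f)
u,v=map(int,proj(m,(.4192,-.012,.089)));print(u,v);R=np.zeros(f.shape[:2],bool);R[v-60:v+60,max(0,u-60):u+60]=1
for z in(.08,.089):blobs(f,m,(f.max(2)<45)&R,z,200,20000)
to(.4165,.228,.14,np.pi/2)
E
```

```text
t 65.03 p [ 0.4164 -0.0359  0.1934] psi 84.89 q [ 0.7379  0.6749 -0.0034  0.001 ] op 0.0397 f [ 0.3 -0.3 -0.4] ff 0.0
323 203
px [323. 201.] c 419.5 -12.6 size 45.2 11.5 long axis deg 84.7
px [323. 201.] c 419.6 -10.7 size 43.5 11.1 long axis deg 84.7
to (0.4165, 0.228, 0.14) units [ 5.25 -0.46  1.06] twist -1.02
```

>>> carry_out:
  motion:
    - {"gripper": 45, "translation": [0.87, -0.07, 0.1], "twist": [0, 0, 0]}
    - {"gripper": 45, "translation": [0.87, -0.07, 0.1], "twist": [0, 0, 0]}
    - {"gripper": 45, "translation": [0.87, -0.08, 0.1], "twist": [0, 0, 0]}
    - {"gripper": 45, "translation": [0.87, -0.08, 0.1], "twist": [0, 0, 0]}
    - {"gripper": 45, "translation": [0.87, -0.08, 0.1], "twist": [0, 0, 0]}
    - {"gripper": 45, "translation": [0.87, -0.08, 0.1], "twist": [0, 0, 0]}
    - {"gripper": 45, "translation": [0, 0, 0], "twist": [0, 0, 0]}
    - {"gripper": 45, "translation": [0, 0, 0], "twist": [0, 0, 0]}

```text
t: 66.08
ee_pos: [0.4163, 0.2254, 0.1615]
eef_rot: [0.737, 0.675, -0.004, 0.002]
contact_force: [0.3, 0.2, -0.2]
opening: 0.0451
finger_force: 0.0
```

```bash
python3 - <<'E'
from h import *
st();m=camera_model('wrist');f=grab_frame('wrist');save('w17',f)
u,v=map(int,proj(m,(.417,.225,.08)));print(u,v);R=np.zeros(f.shape[:2],bool);R[max(0,v-60):v+60,max(0,u-55):u+55]=1
for t in (40,60):blobs(f,m,(f.max(2)<t)&R,.08,200,20000)
mt=camera_model('top');fs=grab_frame('top');R[:]=0;R[255:285,245:275]=1;print('top');blobs(fs,mt,(fs.max(2)<60)&R,.08,10,400)
E
```

```text
t 66.08 p [0.4163 0.2254 0.1615] psi 84.98 q [ 0.7374  0.6754 -0.0042  0.0015] op 0.0451 f [ 0.3  0.2 -0.2] ff 0.0
323 251
px [328. 233.] c 420.7 236.2 size 29.0 21.4 long axis deg 85.1
px [327. 233.] c 420.7 236.2 size 30.2 22.5 long axis deg 85.1
top
px [257. 272.] c 418.1 233.1 size 49.4 43.9 long axis deg -44.6
```

```bash
python3 - <<'E'
from h import *
to(.4195,.232,.071)
E
```

```text
to (0.4195, 0.232, 0.071) units [0.15 0.04 1.82] twist None
```

>>> carry_out:
  motion:
    - {"gripper": 45, "translation": [0.15, 0.04, 0.5], "twist": [0, 0, 0]}
    - {"gripper": 45, "translation": [0, 0, 0.5], "twist": [0, 0, 0]}
    - {"gripper": 45, "translation": [0, 0, 0.5], "twist": [0, 0, 0]}
    - {"gripper": 45, "translation": [0, 0, 0.3], "twist": [0, 0, 0]}
    - {"gripper": 45, "translation": [0, 0, 0], "twist": [0, 0, 0]}
    - {"gripper": 10, "translation": [0, 0, 0], "twist": [0, 0, 0]}
    - {"gripper": 10, "translation": [0, 0, 0], "twist": [0, 0, 0]}
    - {"gripper": 10, "translation": [0, 0, 0], "twist": [0, 0, 0]}
    - {"gripper": 10, "translation": [0, 0, 0], "twist": [0, 0, 0]}
  force: 50

```text
t: 67.3
ee_pos: [0.4216, 0.2323, 0.0739]
eef_rot: [0.738, 0.675, -0.001, 0.003]
contact_force: [6.0, -1.5, 1.5]
opening: 0.0225
finger_force: 49.5
```

```bash
python3 - <<'E'
from h import *
st();e=get_state()['ee_pos'];to(e[0],e[1]+.130,e[2])
E
```

```text
t 67.3 p [0.4216 0.2323 0.0739] psi 84.92 q [ 0.7378  0.675  -0.0014  0.0031] op 0.0225 f [ 6.  -1.5  1.5] ff 49.5
to (np.float64(0.42157120814017945), np.float64(0.36225715543894077), np.float64(0.07385495566263969)) units [ 2.59 -0.23 -0.  ] twist None
```

>>> carry_out:
  motion:
    - {"gripper": 10, "translation": [0.1, -0.01, 0], "twist": [0, 0, 0]}
    - {"gripper": 10, "translation": [0.3, -0.03, 0], "twist": [0, 0, 0]}
    - {"gripper": 10, "translation": [0.35, -0.03, 0], "twist": [0, 0, 0]}
    - {"gripper": 10, "translation": [0.35, -0.03, 0], "twist": [0, 0, 0]}
    - {"gripper": 10, "translation": [0.35, -0.03, 0], "twist": [0, 0, 0]}
    - {"gripper": 10, "translation": [0.35, -0.03, 0], "twist": [0, 0, 0]}
    - {"gripper": 10, "translation": [0.35, -0.03, 0], "twist": [0, 0, 0]}
    - {"gripper": 10, "translation": [0.3, -0.03, 0], "twist": [0, 0, 0]}
    - {"gripper": 10, "translation": [0.14, -0.01, 0], "twist": [0, 0, 0]}
    - {"gripper": 10, "translation": [0, 0, 0], "twist": [0, 0, 0]}
    - {"gripper": 10, "translation": [0, 0, 0], "twist": [0, 0, 0]}

```text
t: 68.68
ee_pos: [0.422, 0.3636, 0.0739]
eef_rot: [0.738, 0.675, -0.0, 0.003]
contact_force: [5.0, 1.5, 6.0]
opening: 0.0225
finger_force: 49.8
```

```bash
python3 - <<'E'
from h import *
st()
mt=camera_model('top');fs=grab_frame('top');h,s,v=hsv(fs)
R=np.zeros(fs.shape[:2],bool);R[225:290,170:480]=1;print('top');blobs(fs,mt,(h>18)&(h<32)&(s>60)&(v>150)&R,.05,60,900)
E
```

```text
t 68.67 p [0.422  0.3636 0.0739] psi 84.92 q [ 7.377e-01  6.751e-01 -1.000e-04  2.500e-03] op 0.0225 f [5.  1.5 6. ] ff 49.8
top
px [274. 273.] c 412.8 187.4 size 60.0 28.1 long axis deg 0.7
px [256. 274.] c 412.9 243.5 size 60.4 28.1 long axis deg 1.2
px [239. 273.] c 413.2 299.6 size 60.5 28.1 long axis deg 1.7
px [434. 263.] c 449.0 -310.7 size 98.1 61.4 long axis deg -59.8
px [401. 235.] c 534.4 -209.2 size 122.7 65.2 long axis deg 89.8
```

>>> carry_out:
  motion:
    - {"gripper": 10, "translation": [-0.02, 0, 0], "twist": [0, 0, 0]}
    - {"gripper": 10, "translation": [0, 0, 0], "twist": [0, 0, 0]}
    - {"gripper": 10, "translation": [0, 0, 0], "twist": [0, 0, 0]}

```text
t: 69.1
ee_pos: [0.422, 0.3623, 0.0738]
eef_rot: [0.738, 0.675, -0.0, 0.003]
contact_force: [4.5, 1.0, 5.3]
opening: 0.0225
finger_force: 49.8
```

>>> carry_out:
  motion:
    - {"gripper": 45, "translation": [0, 0, 0], "twist": [0, 0, 0]}
    - {"gripper": 45, "translation": [0, 0, 0], "twist": [0, 0, 0]}
    - {"gripper": 45, "translation": [0, 0, 0], "twist": [0, 0, 0]}
    - {"gripper": 45, "translation": [0, 0, -0.6], "twist": [0, 0, 0]}
    - {"gripper": 45, "translation": [0, 0, -0.8], "twist": [0, 0, 0]}
    - {"gripper": 40, "translation": [0, 0, -0.8], "twist": [0, 0, 0]}
    - {"gripper": 32, "translation": [-0.9, 0.08, 0], "twist": [0, 0, 0]}
    - {"gripper": 32, "translation": [-0.9, 0.08, 0], "twist": [0, 0, 0]}
    - {"gripper": 32, "translation": [-0.9, 0.08, 0], "twist": [0, 0, 0]}
    - {"gripper": 32, "translation": [-0.9, 0.08, 0], "twist": [0, 0, 0]}
    - {"gripper": 32, "translation": [-0.9, 0.08, 0], "twist": [0, 0, 0]}
    - {"gripper": 32, "translation": [-0.9, 0.08, 0], "twist": [0, 0, 0]}

```text
t: 70.6
ee_pos: [0.4192, 0.0896, 0.1833]
eef_rot: [0.738, 0.675, -0.003, 0.002]
contact_force: [1.7, -0.7, -0.6]
opening: 0.0323
finger_force: 0.0
```

```bash
python3 - <<'E'
from h import *
st();m=camera_model('wrist');f=grab_frame('wrist');save('w18',f)
u,v=map(int,proj(m,(.4192,.118,.089)));print(u,v);R=np.zeros(f.shape[:2],bool);R[max(0,v-60):v+60,max(0,u-60):u+60]=1
blobs(f,m,(f.max(2)<45)&R,.089,200,20000)
E
```

```text
t 70.6 p [0.4192 0.0896 0.1833] psi 84.93 q [ 0.7377  0.6752 -0.0033  0.0017] op 0.0323 f [ 1.7 -0.7 -0.6] ff 0.0
317 200
px [319. 200.] c 420.5 117.2 size 44.7 13.1 long axis deg 83.4
```

>>> carry_out:
  motion:
    - {"gripper": 32, "translation": [0.28, -0.02, 0.4], "twist": [0, 0, 0]}
    - {"gripper": 32, "translation": [0.28, -0.02, 0.4], "twist": [0, 0, 0]}
    - {"gripper": 32, "translation": [0, 0, 0.4], "twist": [0, 0, 0]}
    - {"gripper": 32, "translation": [0, 0, 0], "twist": [0, 0, 0]}
    - {"gripper": 32, "translation": [0, 0, 0], "twist": [0, 0, 0]}

```text
t: 71.28
ee_pos: [0.4205, 0.1184, 0.1239]
eef_rot: [0.738, 0.675, -0.003, 0.002]
contact_force: [0.1, 0.2, -0.1]
opening: 0.0319
finger_force: 0.0
```

```bash
python3 - <<'E'
from h import *
st();to(.4192,.118,.0845,np.radians(84.7))
E
```

```text
t 71.28 p [0.4205 0.1184 0.1239] psi 84.91 q [ 0.7378  0.675  -0.0029  0.0021] op 0.0319 f [ 0.1  0.2 -0.1] ff 0.0
to (0.4192, 0.118, 0.0845) units [-0.01 -0.02  0.79] twist 0.04
```

>>> carry_out:
  motion:
    - {"gripper": 32, "translation": [0, -0.02, 0.35], "twist": [0, 0, 0]}
    - {"gripper": 32, "translation": [0, 0, 0.3], "twist": [0, 0, 0]}
    - {"gripper": 32, "translation": [0, 0, 0.14], "twist": [0, 0, 0]}
    - {"gripper": 32, "translation": [0, 0, 0], "twist": [0, 0, 0]}
    - {"gripper": 5, "translation": [0, 0, 0], "twist": [0, 0, 0]}
    - {"gripper": 5, "translation": [0, 0, 0], "twist": [0, 0, 0]}
    - {"gripper": 5, "translation": [0, 0, 0], "twist": [0, 0, 0]}
    - {"gripper": 5, "translation": [0, 0, 0], "twist": [0, 0, 0]}
  force: 80

```text
t: 72.28
ee_pos: [0.4204, 0.1181, 0.0846]
eef_rot: [0.738, 0.675, -0.002, 0.003]
contact_force: [4.8, -0.4, 0.4]
opening: 0.0113
finger_force: 80.6
```

>>> carry_out:
  motion:
    - {"gripper": 5, "translation": [0, 0, -0.025], "twist": [0, 0, 0]}
    - {"gripper": 5, "translation": [0, 0, -0.025], "twist": [0, 0, 0]}
    - {"gripper": 5, "translation": [0, 0, 0], "twist": [0, 0, 0]}

```text
t: 72.65
ee_pos: [0.4202, 0.1181, 0.086]
eef_rot: [0.738, 0.675, -0.002, 0.003]
contact_force: [8.4, -0.9, -10.4]
opening: 0.011
finger_force: 79.0
```

>>> carry_out:
  motion:
    - {"gripper": 5, "translation": [0, 0, 0], "twist": [0, 0, 0.8]}
    - {"gripper": 5, "translation": [0, 0, 0], "twist": [0, 0, 1]}
    - {"gripper": 5, "translation": [0, 0, 0], "twist": [0, 0, 1]}
    - {"gripper": 5, "translation": [0, 0, 0], "twist": [0, 0, 1]}
    - {"gripper": 5, "translation": [0, 0, 0], "twist": [0, 0, 1]}
    - {"gripper": 5, "translation": [0, 0, 0], "twist": [0, 0, 1]}
    - {"gripper": 5, "translation": [0, 0, 0], "twist": [0, 0, 1]}
    - {"gripper": 5, "translation": [0, 0, 0], "twist": [0, 0, 1]}
    - {"gripper": 5, "translation": [0, 0, 0], "twist": [0, 0, 1]}
    - {"gripper": 5, "translation": [0, 0, 0], "twist": [0, 0, 1]}

```text
t: 73.9
ee_pos: [0.4199, 0.1185, 0.0858]
eef_rot: [0.952, 0.307, -0.001, 0.003]
contact_force: [10.0, 1.0, -9.6]
opening: 0.0112
finger_force: 79.0
```

>>> carry_out:
  motion:
    - {"gripper": 5, "translation": [0, 0, 0], "twist": [0, 0, 1]}
    - {"gripper": 5, "translation": [0, 0, 0], "twist": [0, 0, 1]}
    - {"gripper": 5, "translation": [0, 0, 0], "twist": [0, 0, 1]}
    - {"gripper": 5, "translation": [0, 0, 0], "twist": [0, 0, 1]}
    - {"gripper": 5, "translation": [0, 0, 0], "twist": [0, 0, 1]}
    - {"gripper": 5, "translation": [0, 0, 0], "twist": [0, 0, 1]}
    - {"gripper": 5, "translation": [0, 0, 0], "twist": [0, 0, 1]}
    - {"gripper": 5, "translation": [0, 0, 0], "twist": [0, 0, 0.3]}
    - {"gripper": 5, "translation": [0, 0, 0], "twist": [0, 0, 0]}

```text
t: 75.03
ee_pos: [0.42, 0.1188, 0.0858]
eef_rot: [1.0, -0.006, 0.0, 0.003]
contact_force: [10.0, 2.3, -9.5]
opening: 0.0111
finger_force: 79.0
```

>>> carry_out:
  motion:
    - {"gripper": 5, "translation": [0, 0, 0.07], "twist": [0, 0, 0]}
    - {"gripper": 5, "translation": [0, 0, 0.07], "twist": [0, 0, 0]}
    - {"gripper": 5, "translation": [0, 0, 0.07], "twist": [0, 0, 0]}
    - {"gripper": 5, "translation": [0, 0, 0], "twist": [0, 0, 0]}
    - {"gripper": 5, "translation": [0, 0, 0], "twist": [0, 0, 0]}

```text
t: 75.65
ee_pos: [0.4201, 0.1187, 0.076]
eef_rot: [1.0, -0.005, 0.0, 0.003]
contact_force: [6.8, 1.1, -4.1]
opening: 0.0113
finger_force: 80.1
```

>>> carry_out:
  motion:
    - {"gripper": 32, "translation": [0, 0, 0], "twist": [0, 0, 0]}
    - {"gripper": 32, "translation": [0, 0, 0], "twist": [0, 0, 0]}
    - {"gripper": 32, "translation": [0, 0, 0], "twist": [0, 0, 0]}
    - {"gripper": 32, "translation": [0, 0, -0.5], "twist": [0, 0, 0]}
    - {"gripper": 32, "translation": [0, 0, -0.8], "twist": [0, 0, 0]}
    - {"gripper": 40, "translation": [-0.3, 0.0, -0.8], "twist": [0, 0, 0]}
    - {"gripper": 40, "translation": [-0.3, 0, -0.8], "twist": [0, 0, 0]}
    - {"gripper": 40, "translation": [0, 0, 0], "twist": [0, 0, 0]}
    - {"gripper": 40, "translation": [0, 0, 0], "twist": [0, 0, 0]}

```text
t: 76.78
ee_pos: [0.389, 0.1195, 0.2201]
eef_rot: [1.0, -0.005, -0.002, 0.004]
contact_force: [0.1, -0.6, -0.8]
opening: 0.0402
finger_force: 0.0
```

```bash
python3 - <<'E'
from h import *
st();m=camera_model('wrist');f=grab_frame('wrist');save('w19',f)
u,v=map(int,proj(m,(.4192,.118,.08)));print(u,v);R=np.zeros(f.shape[:2],bool);R[max(0,v-60):v+60,max(0,u-50):u+50]=1
blobs(f,m,(f.max(2)<45)&R,.08,200,20000)
mt=camera_model('top');fs=grab_frame('top');h,s,v=hsv(fs)
R[:]=0;R[225:290,170:480]=1;print('top');blobs(fs,mt,(h>18)&(h<32)&(s>60)&(v>150)&R,.05,60,900)
R[:]=0;R[205:256,318:370]=1;print('nickel in blue');blobs(fs,mt,(fs.min(2)>150)&R,.02,30,900)
E
```

```text
t 76.78 p [0.389  0.1195 0.2201] psi -0.58 q [ 1.     -0.0051 -0.0016  0.0035] op 0.0402 f [ 0.1 -0.6 -0.8] ff 0.0
319 183
px [320. 181.] c 421.3 118.0 size 41.4 9.6 long axis deg -0.9
top
px [274. 279.] c 395.4 187.1 size 28.3 25.0 long axis deg 89.8
px [256. 274.] c 412.8 243.6 size 60.3 26.4 long axis deg -2.9
px [239. 274.] c 413.2 298.0 size 59.7 31.6 long axis deg -0.2
px [434. 263.] c 449.0 -310.7 size 98.1 61.4 long axis deg -59.8
px [401. 235.] c 534.4 -209.3 size 122.9 65.2 long axis deg 89.8
nickel in blue
px [352. 242.] c 518.9 -60.2 size 66.0 35.6 long axis deg -0.2
px [333. 242.] c 520.7 1.0 size 62.7 35.5 long axis deg -0.2
px [342. 222.] c 588.9 -27.5 size 65.4 33.7 long axis deg 89.8
```

>>> carry_out:
  motion:
    - {"gripper": 40, "translation": [-0.2, 0.9, 0], "twist": [0, 0, 0]}
    - {"gripper": 40, "translation": [-0.2, 0.9, 0], "twist": [0, 0, 0]}
    - {"gripper": 40, "translation": [-0.2, 0.9, 0], "twist": [0, 0, 0]}
    - {"gripper": 40, "translation": [0, 0, 0], "twist": [0, 0, 0]}
    - {"gripper": 40, "translation": [0, 0, 0], "twist": [0, 0, 0]}

```text
t: 77.5
ee_pos: [0.3578, -0.0148, 0.221]
eef_rot: [1.0, -0.005, -0.002, 0.003]
contact_force: [0.5, 0.2, -0.1]
opening: 0.0402
finger_force: 0.0
```

```bash
python3 - <<'E'
from h import *
st();m=camera_model('wrist');f=grab_frame('wrist');save('w20',f)
m0=viewat([.389,.1195,.2201],np.array([1,-.0051,-.0016,.0035])/np.linalg.norm([1,-.0051,-.0016,.0035]));f0=cv2.cvtColor(cv2.imread('pics/w19.png'),cv2.COLOR_BGR2RGB)
def dot(f,m):
    u,v=map(int,proj(m,(.4196,.1185,.08)));g=f.max(2)
    p=f.min(2)[v-16:v+16,u-12:u+12];q=g[v-45:v+45,u-45:u+45]
    n,l,s,c=cv2.connectedComponentsWithStats((q<45).astype(np.uint8));k=1+np.argmax(s[1:,4]);x,y,w,h,_=s[k]
    # bright screw inside the black bar
    b=f.min(2)[v-45+y+6:v-45+y+h-6,u-45+x+2:u-45+x+w-2];yy,xx=np.where(b>85)
    r=(xx.mean()+u-45+x+2,yy.mean()+v-45+y+6) if len(xx) else None
    return (u,v),(u-45+x,v-45+y,w,h),len(xx),r
a,b=dot(f0,m0),dot(f,m);print(a,b)
if a[3] and b[3]: print(tri(m0,a[3],m,b[3]))
E
```

```text
t 77.5 p [ 0.3578 -0.0148  0.221 ] psi -0.62 q [ 1.     -0.0054 -0.0019  0.0029] op 0.0402 f [ 0.5  0.2 -0.1] ff 0.0
((318, 183), (np.int32(313), np.int32(152), np.int32(14), np.int32(30)), 0, None) ((127, 140), (np.int32(127), np.int32(109), np.int32(20), np.int32(62)), 70, (np.float64(136.14285714285714), np.float64(130.6)))
```

```bash
python3 - <<'E'
from h import *
m=camera_model('wrist');q=np.array([1,-.0051,-.0016,.0035]);m0=viewat([.389,.1195,.2201],q/np.linalg.norm(q))
A=cv2.cvtColor(cv2.imread('pics/w19.png'),cv2.COLOR_BGR2GRAY);B=cv2.cvtColor(cv2.imread('pics/w20.png'),cv2.COLOR_BGR2GRAY)
print(A[176:196:1,310:330:2]);print(B[124:152:2,116:152:2])
for z in(.08,.087): print(z,proj(m0,(.4196,.1185,z)),proj(m,(.4196,.1185,z)))
E
```

```text
[[171  78  35  40  42  44  41  33  34 103]
 [170  78  37  40  49  54  45  39  36 102]
 [170  78  34  51  82  91  71  44  37 102]
 [169  78  37  72 125 139 114  63  37 101]
 [169  77  44 110 167 174 156  89  38 103]
 [168  78  55 137 182 186 175 114  41 101]
 [167  77  64 152 182 185 179 126  48 101]
 [166  77  71 156 180 180 180 134  52 101]
 [165  76  69 156 180 183 180 135  50 101]
 [163  74  63 149 181 180 177 127  47  99]
 [154  67  50 133 174 177 165 110  42  99]
 [141  59  42 104 151 157 136  78  38 100]
 [143  52  37  68 106 119  94  53  33 100]
 [166  59  36  44  62  73  55  40  37 110]
 [193  69  33  36  43  46  42  37  37 132]
 [204  72  34  38  41  40  39  38  40 150]
 [206  73  33  39  40  40  40  38  43 161]
 [206  72  37  41  39  39  38  37  45 164]
 [206  73  35  38  40  42  39  41  44 166]
 [207  72  39  39  38  40  40  35  47 165]]
[[ 66  61  44  44  52  64  68  58  46  36  30  27  26  60  94  87  86  87]
 [ 66  62  46  43  50  60  67  58  48  36  34  29  25  36  75  86  86  94]
 [ 68  63  47  45  49  63  65  58  49  40  36  29  26  34  73  85  85 134]
 [ 67  65  51 
[... 377 characters left out ...]
6 199 205 207 198 124  48  36  34  26  25  36  64  74 111]
 [ 71  68  68 133 200 209 210 204 137  47  36  32  23  26  31  63  75 102]
 [ 72  70  68  82 160 197 204 181  99  51  39  33  26  28  29  65  81  85]
 [ 77  67  68  57  70 110 118  95  60  51  41  35  30  26  27  66  85  85]
 [ 81  70  68  58  44  47  55  63  59  53  43  36  25  27  26  57  82  87]
 [ 93  69  67  60  45  44  50  63  59  54  43  36  31  24  19  55  83  85]]
0.08 (np.float64(318.8760030719181), np.float64(183.4294267341392)) (np.float64(128.15756184794472), np.float64(140.81696196820135))
0.087 (np.float64(318.92433935750734), np.float64(185.015474194479)) (np.float64(123.1406166564513), np.float64(141.33041409241287))
```

```bash
python3 - <<'E'
from h import *
q=lambda *a:np.array(a)/np.linalg.norm(a)
m=camera_model('wrist');mA=viewat([.389,.1195,.2201],q(1,-.0051,-.0016,.0035))
def dot(n,u,v):
    g=cv2.imread(f'pics/{n}.png',0)[v-9:v+10,u-9:u+10].astype(float);w=np.clip(g-100,0,80);Y,X=np.mgrid[v-9:v+10,u-9:u+10];return (X*w).sum()/w.sum(),(Y*w).sum()/w.sum()
a=dot('w19',319,183)
g=cv2.imread('pics/w19.png',0)[177:191,314:326].astype(float);w=np.clip(g-100,0,80);Y,X=np.mgrid[177:191,314:326];a=((X*w).sum()/w.sum(),(Y*w).sum()/w.sum())
def d2(n,r0,r1,c0,c1):
    g=cv2.imread(f'pics/{n}.png',0)[r0:r1,c0:c1].astype(float);w=np.clip(g-100,0,80);Y,X=np.mgrid[r0:r1,c0:c1];return (X*w).sum()/w.sum(),(Y*w).sum()/w.sum()
b=d2('w20',133,148,119,136);print(a,b,'now',tri(mA,a,m,b))
m10=viewat([.4172,.1136,.2235],q(1,.0015,.0044,.0001));m15=viewat([.404,-.0042,.1775],q(1,-.0012,-.0012,.003))
c=d2('w10',218,230,480,489);d=d2('w15',208,232,324,336);print(c,d,'home ref',tri(m10,c,m15,d))
E
```

```text
(np.float64(319.70711759504866), np.float64(183.27210433244915)) (np.float64(126.90878912424913), np.float64(140.69459374012013)) now (array([0.42 , 0.118, 0.083]), np.float64(0.0003))
(np.float64(484.7155776622202), np.float64(223.37418042052906)) (np.float64(329.77537384664333), np.float64(218.99395482023544)) home ref (array([ 0.419, -0.011,  0.082]), np.float64(0.0001))
```

The handle dot triangulates to z≈83 mm now, against 82 mm at the start, so the pin is home rather than riding about 7 mm high. Everything else checks out, so I hand in.

```bash
python3 -c "
from h import *
print(job_done())"
```

```text
the job is handed in; nothing more can be done
None
```

The job is handed in, and no verdict came back. My last measurements show three silver cylinders in the blue tray, three brass in the grey tray with the fourth on the bench, and the shuttle locked at the mill station with the pin home to within about 1 mm.

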